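Load and set the preheat drawer

ROBOT

A 6-joint arm with a two-finger parallel gripper is mounted at the origin on the work surface. World frame = base frame: x ahead of the robot, y to its left, z up, the work surface at z = 0. Lengths are in mm, angles in rad, forces in N, time in s.
With the tool pointing down it reaches from about 350 to 875 mm from the base axis. Payload 4.2 kg.
Tool frame: the origin (TCP) lies midway between the tips of the shut fingers; the grasp point (between the pads) lies 19 mm behind it (arm.grasp_offset is the distance from the TCP to the grasp point, in mm); z points along the fingers, y is the direction in which the jaws open and shut (so a half turn about z gives the same grasp; the last joint's range is limited). The gripper opens to 85 mm and grips with 20 to 120 N. Pads are 22 mm wide; open, the fingers measure 114 mm over their backs; the gripper's body (76 mm by 85 mm) begins 54 mm behind the grasp point. The pads swing forward as they close: fully open they stand 13 mm farther back than shut.
Start: joints at [1.359, 0.385, 0.008, 0, -1.194, -0.259], TCP at [283.466, 556.998, 231.312] pointing down, gripper open.
Joint ranges: [-3.14, 3.14], [-1.21, 2.06], [-1.07, 1.41], [-3.16, 2.05], [-2.99, -0.16], [-3.1, 3.1]. Speed limits (rad/s): [2.79, 2.79, 3.14, 3.14, 3.14, 3.14].

INTERFACE

Orientations are given as a unit quaternion [x, y, z, w].
In Python, from bench import arm gives the robot as it stands.
- The arm moves only by the tool move_arm, never from a script. Its argument "moves" is a list of rows, each an object with "gripper": the gripper's target within -1 to 1 (fully open at 1, half-way at 0, shut at -1); "xyz": the shift along the tool's x, y, z in cm, a list of three; "angular": the turn, a rotation vector about the tool's x, y, z in rad, a list of three. In form: [{"gripper": gripper, "xyz": [dx, dy, dz], "angular": [wx, wy, wz]}, ...]. A call has 1 to 10 rows; each row is the pose to reach, as a shift and turn from the pose commanded when the call began, along the tool's axes at that moment; what a row does not reach only later rows make up. A row lasts 1/8 s, in which the tool goes at most 62.5 mm and 10.7 degrees, less where a joint would pass 70% of its speed; a pose out of reach is approached as far as the arm can. A call with a gripper value outside its range is refused whole. The fingers move at their own pace and stop on an object; the grip force is fixed at half the most. Time passes only in rows, so rows that repeat a pose let the fingers close. It gives the time, the measured TCP pose, the force and the opening at its end, in the units of the state.
- arm.read_state(): the state, without advancing time (a new reading comes with each control period).
- arm.get_image(name): name is "side" or "top"; returns (picture, depth): 480x640x3 uint8, blue, green, red; 480x640 float32, mm along the optical axis (not along the pixel's ray), 0 where there is no reading.
- arm.get_calibration(name): a dict with "camera_matrix" (3x3 intrinsics, pixels), "k1" (the pictures are not rectified: a ray, as slopes to the right and down, at radius r is drawn at 1 + k1 r^2 times it, then the intrinsics apply), "R" (3x3) and "t" (3): a world point X has camera coordinates R X + t. Camera axes: x right, y down, z forward; pixel columns grow to the right and rows downward; lengths in mm; the calibration is good to about 2 mm. A picture is of the moment at which its call begins. get_calibration takes no time and is no camera call.
- arm.job_done(): hands the job in, once; it reports no verdict.
The state is a dict: "clock": time; "joints": joint angles; "joint_vel": joint speeds; "joint_efforts": joint torques, N m; "position": TCP position; "ee_rot": TCP orientation; "contact_force": force on the tool from outside, world axes, zero at the start; "wrist_torque": the same for the moment, N m; "gripper_width": finger opening in mm.
Only numpy, scipy, OpenCV 4.12 (cv2) and the standard library are available. Lean on these libraries where they do the work, as an engineer would, in place of code of your own. Each camera call takes 0.05 s, during which the arm holds its last target. There are 200 camera calls.

TASK

Load the bench preheater for the next weld job: put every pipe stub into the left bay of its open drawer (left as the robot faces it) and every angle bracket into the right bay, resting on the bay floor with none stacked. Then push the drawer fully home until it snaps in. Last, turn only the large outer ring of the double knob on top clockwise until its white line points at the small metal clip; the small inner knob must stay as it is, and so must the spray can, hammer and brush.

Things in the scene. Friction and masses are not known exactly. Their poses are not given: they have to be found in the camera images.
- stub1_c (a point): Centre of a pipe stub: short steel tube, outside diameter 34 mm, bore 24 mm, 40 mm long, about 140 g. Point on its axis, half-way up; own z runs along the tube. It starts upright on the bench (this point 20 mm up). Absent in some starts.
- stub2_c (a point): Centre of a pipe stub: short steel tube, outside diameter 34 mm, bore 24 mm, 40 mm long, about 140 g. Point on its axis, half-way up; own z runs along the tube. It starts upright on the bench (this point 20 mm up). Absent in some starts.
- stub3_c (a point): Centre of a pipe stub: short steel tube, outside diameter 34 mm, bore 24 mm, 40 mm long, about 140 g. Point on its axis, half-way up; own z runs along the tube. It starts upright on the bench (this point 20 mm up). Absent in some starts.
- angle1_c (a point): Grip centre of an angle bracket: L of 8 mm thick metal, 40 mm long (own x), base leg 36 mm wide (own y), 36 mm high (own z), 130 g, on its base leg; the upright leg stands on the base's +y edge. Point mid-length, 18 mm up, 7 mm off the base's middle towards +y. Good grasp here: the two end faces, 40 mm apart along own x. Absent in some starts.
- angle2_c (a point): Grip centre of an angle bracket: L of 8 mm thick metal, 40 mm long (own x), base leg 36 mm wide (own y), 36 mm high (own z), 130 g, on its base leg; the upright leg stands on the base's +y edge. Point mid-length, 18 mm up, 7 mm off the base's middle towards +y. Good grasp here: the two end faces, 40 mm apart along own x. Absent in some starts.
- angle3_c (a point): Grip centre of an angle bracket: L of 8 mm thick metal, 40 mm long (own x), base leg 36 mm wide (own y), 36 mm high (own z), 130 g, on its base leg; the upright leg stands on the base's +y edge. Point mid-length, 18 mm up, 7 mm off the base's middle towards +y. Good grasp here: the two end faces, 40 mm apart along own x. Absent in some starts.
- drawer_front (a point): Middle of the outer face of the drawer's front plate (336 wide, 12 thick, 6 to 72 mm above the bench, no handle). Own x = closing direction (level, away from the robot), own y = left; so for all drawer points. Shut, the plate lies against the front of the grey preheater box (260 deep, 340 wide, 90 mm high, turned up to 0.15 rad).
- left_bay (a point): On the floor of the drawer's left (+y) bay, mid-width, 87 mm behind the front plate's outer face, 13 mm above the bench. Own x = closing direction, own y = left. The bay is 142 mm wide, from 70 mm before this point to 140 mm behind it, the rear part under the preheater's top. Its walls (and the one between the bays) are 5 mm thick and 41 mm high.
- right_bay (a point): On the floor of the drawer's right (-y) bay, mid-width, 87 mm behind the front plate's outer face, 13 mm above the bench. Own x = closing direction, own y = left. The bay is 142 mm wide, from 70 mm before this point to 140 mm behind it, the rear part under the preheater's top. Its walls (and the one between the bays) are 5 mm thick and 41 mm high.
- drawer (a joint): Opening of the drawer in m: 0 fully home, starts 0.15 to 0.168 open. About 1 to 2 N of friction; in the last 10 mm a spring detent adds some 4 N (top of the bump at 4.5 mm), then it snaps in and holds at 0.
- ring_grip (a point): On the upright axis of the double knob on the preheater's top panel (90 mm above the bench), 22 mm above the panel. Outer ring: black ribbed cylinder 50 mm in diameter, 9 to 34 mm above the panel, on a skirt 68 mm in diameter of one piece with it (upper face 9 mm up). Inner knob: grey, 26 mm in diameter, 35 to 53 mm above the panel, turns very easily.
- ring (a joint): Angle of the outer ring in rad, growing clockwise seen from above, 0 to 4.7; friction about 0.08 N m; stays where left. At 0 its white line points towards the robot and left, 135 degrees anticlockwise from the drawer's closing direction.
- ring_pointer (a point): Outer end of the white line on the ring's skirt, 34 mm from the axis; turns with the ring.
- clip_mark (a point): Inner end of the small fixed metal clip (brass, 18 x 6 mm, 8 mm high) on the panel just outside the skirt, 36 to 54 mm from the axis, marking the wanted setting; this point is 34 mm from the axis. From the start the ring needs a clockwise turn of 0.7 to 2.9 rad to point at it.
- inner_mark (a point): Outer end of the white line on top of the inner knob, 11 mm from the axis; must stay where it is.
- spray_can: Spray can, 52 mm diameter, 150 mm tall, upright; a bystander, leave it alone. Origin at its underside.
- hammer: Hammer lying on the bench right of the parts; a bystander, leave it alone. Origin at its underside.
- brush: Brush lying on the bench left of the preheater; a bystander, leave it alone. Origin at its underside.

How it is judged:
By the outcome, as a careful person would: the job done as asked, in the order asked, and still so for the second after the job is handed in, with the robot touching nothing.
Of stub1, stub2, stub3, angle1, angle2, angle3 only 4 to 6 are there at a start; the rules pass over those that are not, and their reading is None.
At some moment in a run one of stub1, stub2, stub3, angle1, angle2, angle3 may be knocked a few centimetres aside while the robot is not near it.
It also fails if it takes over 210 s, if anything falls off the work surface, if the arm or the gripper's body presses on something with over 40 N, if the wrist force passes 120 N, or if a joint passes its speed limit or range.

## Working session

There is one attempt and no reset: what is moved stays moved. The work goes in short steps, Python scripts to look and compute and a tool call to move; the robot and the scene stay as the last step left them, time stands still between calls to the robot, and variables do not carry over. Pictures are saved under pics/ and viewed, about 12 in all and at most 16, crops included, and the job is handed in when it is done.

Besides the shell and the picture viewer there is one more tool, called by a JSON object that holds its "method" and its "body". move_arm: Moves the arm, as the interface text tells. Its arguments: {"type":"object","properties":{"moves":{"type":"array","items":{"type":"object","properties":{"gripper":{"type":"number"},"xyz":{"type":"array","items":{"type":"number"}},"angular":{"type":"array","items":{"type":"number"}}}}}},"required":["moves"]}

```bash
ls; mkdir -p pics; cat > h.py <<'E'
import numpy as np, cv2
from bench import arm
from scipy.spatial.transform import Rotation as Rn
def grab(n):
    im,d=arm.get_image(n); return im,d
def cloud(n,d):
    c=arm.get_calibration(n); K=np.array(c["camera_matrix"]);R=np.array(c["R"]);t=np.array(c["t"])
    v,u=np.mgrid[0:480,0:640].astype(float)
    x=(u-K[0,2])/K[0,0]; y=(v-K[1,2])/K[1,1]; xd,yd=x.copy(),y.copy()
    for _ in range(8):
        s=1+c["k1"]*(x*x+y*y); x,y=xd/s,yd/s
    P=np.stack([x*d,y*d,d],-1)-t
    W=P@R; W[d<=0]=np.nan
    return W
E
python3 - <<'E'
from h import *
for n in("top","side"):
    im,d=grab(n); cv2.imwrite(f"pics/{n}0.png",im); np.save(f"pics/{n}0.npy",cloud(n,d))
    c=arm.get_calibration(n); print(n,c["R"],c["t"],c["camera_matrix"],c["k1"])
s=arm.read_state(); print(s)
E
```

```text
pics
top [[ 0.02717326 -0.9996259   0.00310985]
 [-0.97920838 -0.02724361 -0.20101926]
 [ 0.20102878  0.00241715 -0.97958235]] [ -21.6010447   622.33736253 1586.55065108] [[528.17889932   0.         315.01229236]
 [  0.         528.17889932 249.16721474]
 [  0.           0.           1.        ]] -0.10667834269594735
side [[-0.9627113  -0.27024636  0.01240387]
 [-0.15051639  0.49696606 -0.85461661]
 [ 0.22479273 -0.82461606 -0.51911135]] [ 594.68074984  184.09025978 1659.69333181] [[593.71482689   0.         320.48774548]
 [  0.         593.71482689 238.34227346]
 [  0.           0.           1.        ]] 0.018140228849391933
{'clock': 0.1, 'joints': array([ 1.35855605e+00,  3.85508723e-01,  6.75310654e-03, -4.15135765e-04,
       -1.19395087e+00, -2.58580337e-01]), 'joint_vel': array([-0.00021061, -0.00317674,  0.00247939,  0.00207153,  0.00120886,
        0.00050372]), 'joint_efforts': array([-1.37119969e-04, -3.93318057e+01,  1.88930243e+01,  4.19792891e+00,
       -2.56636151e-03,  3.78997655e-06]), 'position': array([283.27829779, 556.54703369, 230.31267331]), 'ee_rot': array([ 9.72400400e-01, -2.33316337e-01, -1.70750745e-04,  9.59295102e-04]), 'contact_force': array([0.40242176, 0.19791935, 0.11846363]), 'wrist_torque': array([0.0451475 , 0.00155452, 0.01487918]), 'gripper_width': 85.47082122541342}
```

View pics/top0.png

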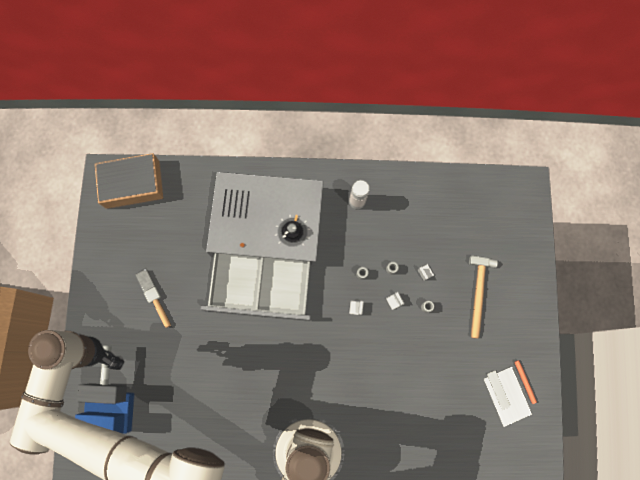

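View pics/side0.png

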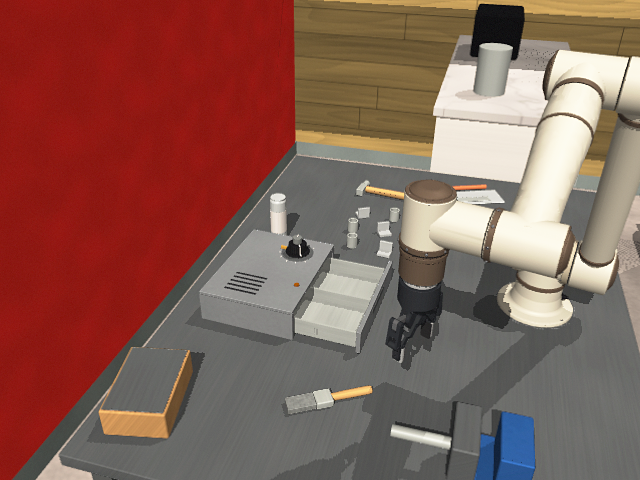

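Top view: the drawer is open at about (262,285), with the knob at (291,231). There are three stubs at about (362,272), (393,267) and (428,306), and three angles at (356,307), (395,299) and (426,271). I'll measure these now.

```bash
cat > seg.py <<'E'
from h import *
def parts(W,box,zlo=15):
    u0,v0,u1,v1=box
    m=np.zeros((480,640),np.uint8); sub=W[v0:v1,u0:u1]
    m[v0:v1,u0:u1]=(sub[...,2]>zlo)&(sub[...,2]<60)
    n,l,s,c=cv2.connectedComponentsWithStats(m,connectivity=4)
    for i in range(1,n):
        if s[i,4]<8: continue
        P=W[l==i]; zt=P[:,2]; top=P[zt>28]
        print("px",c[i].round(1),s[i,4],"mid",((P.min(0)+P.max(0))/2).round(1),"ext",np.ptp(P,axis=0).round(1),"zmax",zt.max().round(1),"topmean",top.mean(0).round(1) if len(top) else "")
        if len(top)>5:
            r=cv2.minAreaRect(top[:,:2].astype(np.float32)); print("   rect",np.round(r[0],1),np.round(r[1],1),round(r[2],1))
E
python3 - <<'E'
from seg import *
W=np.load("pics/top0.npy"); parts(W,(335,240,450,330))
im=cv2.imread("pics/top0.png")
a=cv2.resize(im[250:325,335:447],None,fx=7,fy=7,interpolation=cv2.INTER_CUBIC); cv2.imwrite("pics/p0.png",a)
a=cv2.resize(im[165:325,195:335],None,fx=3.7,fy=3.7,interpolation=cv2.INTER_CUBIC)
b=cv2.resize(im[210:252,268:313],None,fx=8,fy=8,interpolation=cv2.INTER_CUBIC); b=cv2.resize(b,(280,261))
c=np.zeros((592,800,3),np.uint8); c[:592,:518]=a[:592,:518]; c[:261,520:800]=b; cv2.imwrite("pics/d0.png",c)
# box edges: print height map lines
for v in (180,200,220,240,250,256,262,270,290,300,308,312,316):
    r=W[v]; z=r[:,2]; s=np.where(z[190:335]>45)[0]+190
    print(v,s.min() if len(s) else None,s.max() if len(s) else None, *(r[[s.min(),s.max()]].round(0).tolist() if len(s) else []), len(s))
E
```

```text
px [391.9 267.5] 74 mid [ 576.7 -249.    32.1] ext [33.7 33.7 34. ] zmax 49.1 topmean [ 576.7 -249.    38.7]
   rect [ 577.3 -249.3] [32.3 33. ] 84.0
px [361.5 273. ] 71 mid [ 556.  -153.6   31.4] ext [31.7 34.1 32.6] zmax 47.7 topmean [ 556.6 -152.9   39. ]
   rect [ 555.9 -154.3] [32.6 31.3] 87.3
px [423.  273.7] 53 mid [ 558.3 -348.9   30.9] ext [35.9 22.3 30. ] zmax 45.9 topmean [ 559.1 -349.3   35.7]
   rect [ 559.6 -349.3] [39.6  9. ] 27.2
px [398.3 298.3] 48 mid [ 478.7 -270.    29.4] ext [32.3 22.9 27.5] zmax 43.1 topmean [ 479.4 -270.7   36.1]
   rect [ 479.5 -271.2] [36.2  9.5] 31.6
px [427.6 306. ] 74 mid [ 456.7 -361.9   31.2] ext [32.1 33.5 31.8] zmax 47.1 topmean [ 456.9 -361.8   37.7]
   rect [ 456.7 -361.8] [31.9 33.3] 3.5
px [359.9 307.9] 39 mid [ 445.2 -150.1   31.5] ext [38.3 11.6 27.7] zmax 45.4 topmean [ 446.1 -150.2   35.6]
   rect [ 445.3 -150.2] [ 7.8 39.1] 83.7
180 216 317 [836.0, 317.0, 81.0] [841.0, -5.0, 89.0] 101
200 213 321 [766.0, 320.0, 91.0] [776.0, -19.0, 87.0] 109
220 210 319 [699.0, 324.0, 97.0] [708.0, -14.0, 98.0] 110
240 208 317 [637.0, 328.0, 89.0] [645.0, -10.0, 94.0] 110
250 206 317 [605.0, 331.0, 91.0] [622.0, -11.0, 55.0] 112
256 214 316 [593.0, 311.0, 59.0] [596.0, -8.0, 89.0] 66
262 214 315 [574.0, 310.0, 61.0] [580.0, -6.0, 75.0] 9
270 213 308 [549.0, 312.0, 58.0] [558.0, 16.0, 52.0] 5
290 210 306 [486.0, 318.0, 56.0] [496.0, 20.0, 48.0] 5
300 209 306 [455.0, 319.0, 54.0] [464.0, 19.0, 55.0] 6
308 200 305 [428.0, 341.0, 73.0] [439.0, 21.0, 54.0] 51
312 228 305 [420.0, 259.0, 50.0] [427.0, 21.0, 46.0] 56
316 268 310 [412.0, 135.0, 45.0] [414.0, 5.0, 69.0] 43
```

View pics/p0.png

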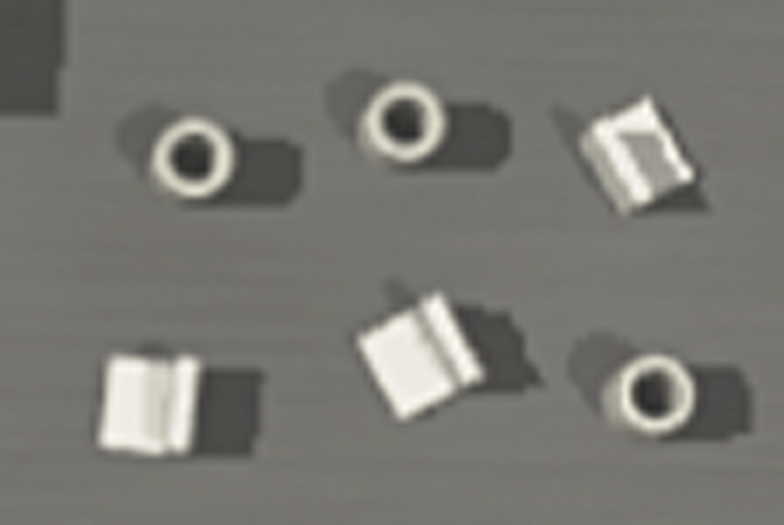

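View pics/d0.png

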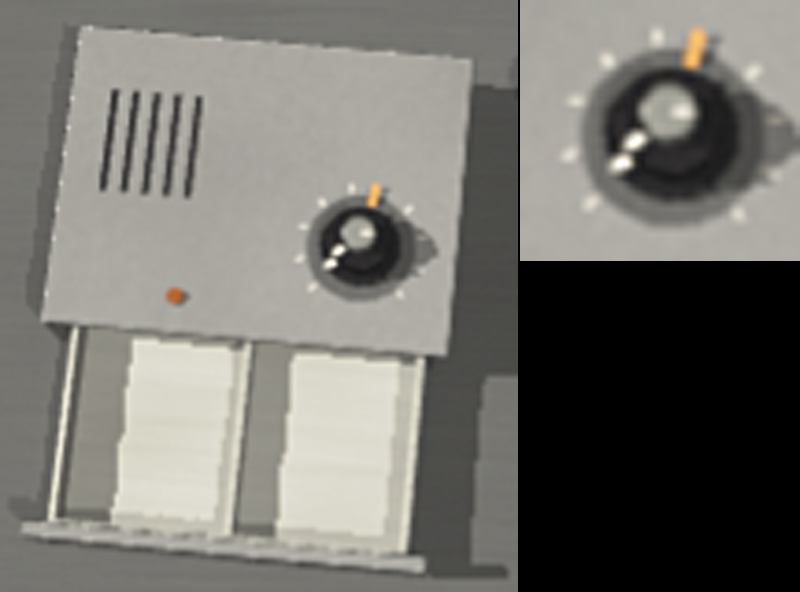

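Crops: all six parts stand upright. Two of the angles are turned about 28° and the third about -6°. The drawer is empty, the ring line points lower left, and the clip is just right of the closing direction. Next I'll fit the drawer and knob frames.

```bash
cat > frame.py <<'E'
from seg import *
def frame(W,W2=None):
    z=W[...,2]; m=np.zeros((480,640),bool); m[165:262,195:330]=True
    m&=(z>82)&(z<98)
    P=W[m]; r=cv2.minAreaRect(P[:,:2].astype(np.float32)); b=cv2.boxPoints(r); print("box",np.round(r[0],1),np.round(r[1],1),round(r[2],2),b.round(0).tolist(),"z",np.median(P[:,2]))
    m=np.zeros((480,640),bool); m[295:325,190:320]=True; m&=(z>58)&(z<85)
    P=W[m]; r=cv2.minAreaRect(P[:,:2].astype(np.float32)); b=cv2.boxPoints(r);print("plate",np.round(r[0],1),np.round(r[1],1),round(r[2],2),b.round(0).tolist(), np.polyfit(P[:,1],P[:,0],1))
    for lo,hi in((112,130),(137,150)):
        m=np.zeros((480,640),bool); m[205:250,270:312]=True; m&=(z>lo)&(z<hi)
        P=W[m]; c,rad=cv2.minEnclosingCircle(P[:,:2].astype(np.float32)); print("knob",lo,np.round(c,1),round(rad,1),len(P),np.median(P[:,2]))
E
python3 - <<'E'
from frame import *
frame(np.load("pics/top0.npy"))
im=cv2.imread("pics/top0.png"); W=np.load("pics/top0.npy")
h=cv2.cvtColor(im,cv2.COLOR_BGR2HSV)
m=np.zeros((480,640),bool); m[205:250,270:312]=True
k=m&(h[...,1]>90)&(h[...,2]>120); print("clip",W[k].mean(0).round(1),k.sum(),np.argwhere(k).mean(0))
k=m&(h[...,1]<40)&(h[...,2]>200); print(np.c_[np.argwhere(k)[:,::-1],W[k].round(0),im[k].mean(1)])
E
```

```text
box [720.7 154.6] [342.3 263.9] 86.51 [[579.0, -8.0], [842.0, -24.0], [863.0, 317.0], [599.0, 333.0]] z 90.57119991382365
plate [436.9 173.3] [ 68.6 336.4] 0.47 [[401.0, 341.0], [404.0, 5.0], [473.0, 5.0], [470.0, 342.0]] [6.48185535e-02 4.09212685e+02]
knob 112 [668.3  66.3] 26.0 156 123.97741084915
knob 137 [669.2  65.6] 12.7 58 144.46572504045292
clip [714.2  58.3  96.7] 19 [217.52631579 295.57894737]
[[289.         215.         725.          80.          86.
  207.33333333]
 [290.         215.         723.          76.          91.
  212.        ]
 [289.         216.         719.          79.          94.
  203.66666667]
 [290.         216.         719.          76.          96.
  208.66666667]
 [281.         219.         710.         104.          89.
  213.        ]
 [282.         219.         710.         101.          91.
  216.66666667]
 [281.         220.         705.         103.          97.
  198.66666667]
 [282.         220.         707.         101.          88.
  208.66666667]
 [304.         221.         706.          32.          90.
  199.66666667]
 [305.         22
[... 1533 characters left out ...]
     98.
  242.33333333]
 [284.         236.         654.          92.         101.
  255.        ]
 [285.         236.         653.          88.         103.
  216.66666667]
 [278.         242.         637.         110.          90.
  198.        ]
 [279.         242.         637.         107.          89.
  218.        ]
 [280.         242.         637.         104.          88.
  197.        ]
 [278.         243.         634.         110.          85.
  196.        ]
 [279.         243.         632.         106.          96.
  200.66666667]
 [302.         244.         630.          36.          99.
  204.        ]
 [303.         244.         632.          33.          94.
  208.66666667]]
```

```bash
cat > plan.py <<'E'
import sys
from h import *
def plan(*pts):
    s=arm.read_state(); R=Rn.from_quat(s["ee_rot"]).as_matrix(); p=s["position"]
    th=np.degrees(np.arctan2(R[1,0],R[0,0])); print("t",s["clock"],"TCP",p.round(1),"th",th.round(2),"j6",round(s["joints"][5],2),"tilt",np.degrees(R[:2,2]).round(2),"w",round(s["gripper_width"],1),"F",s["contact_force"].round(1))
    for x,y,z,t in pts:
        d=(t-th+180)%360-180
        Rt=Rn.from_euler('ZX',[t,180],degrees=True)   # tool x at yaw t, z down
        rv=(Rn.from_matrix(R).inv()*Rt).as_rotvec()
        print((x,y,z,t),"xyz cm",((np.array([x,y,z])-p)@R/10).round(2),"ang",rv.round(3))
if __name__=="__main__":
    plan(*[tuple(map(float,a.split(","))) for a in sys.argv[1:]])
E
python3 plan.py 556,-154,130,-93.6
```

```text
t 0.1 TCP [283.3 556.5 230.3] th -26.98 j6 -0.26 tilt [-0.04 -0.1 ] w 85.5 F [0.4 0.2 0.1]
(556.0, -154.0, 130.0, -93.6) xyz cm [56.54 50.92 10.14] ang [ 2.000e-03 -1.000e-03  1.163e+00]
```

{"method": "move_arm", "body": {"moves": [{"gripper": 0.6, "xyz": [56.5, 50.9, 5], "angular": [0, 0, 1.163]}, {"gripper": 0.6, "xyz": [56.5, 50.9, 5], "angular": [0, 0, 1.163]}, {"gripper": 0.6, "xyz": [56.5, 50.9, 5], "angular": [0, 0, 1.163]}, {"gripper": 0.6, "xyz": [56.5, 50.9, 5], "angular": [0, 0, 1.163]}, {"gripper": 0.6, "xyz": [56.5, 50.9, 5], "angular": [0, 0, 1.163]}, {"gripper": 0.6, "xyz": [56.5, 50.9, 5], "angular": [0, 0, 1.163]}, {"gripper": 0.6, "xyz": [56.5, 50.9, 5], "angular": [0, 0, 1.163]}, {"gripper": 0.6, "xyz": [56.5, 50.9, 5], "angular": [0, 0, 1.163]}, {"gripper": 0.6, "xyz": [56.5, 50.9, 5], "angular": [0, 0, 1.163]}, {"gripper": 0.6, "xyz": [56.5, 50.9, 5], "angular": [0, 0, 1.163]}]}}

```text
clock: 1.35
position: [507.3, -27.2, 190.1]
ee_rot: [-0.685, 0.729, 0.0, 0.0]
contact_force: [0.1, 1.4, 0.1]
gripper_width: 68.5
```

```bash
python3 plan.py 556,-154,130,-93.6 556,-154,5,-93.6
```

```text
t 1.35 TCP [507.3 -27.2 190.1] th -93.6 j6 -0.33 tilt [-0.  0.] w 68.5 F [0.1 1.4 0.1]
(556.0, -154.0, 130.0, -93.6) xyz cm [12.35 -5.65  6.01] ang [0. 0. 0.]
(556.0, -154.0, 5.0, -93.6) xyz cm [12.35 -5.65 18.51] ang [0. 0. 0.]
```

{"method": "move_arm", "body": {"moves": [{"gripper": 0.6, "xyz": [12.35, -5.65, 6]}, {"gripper": 0.6, "xyz": [12.35, -5.65, 6]}, {"gripper": 0.6, "xyz": [12.35, -5.65, 6]}, {"gripper": 0.6, "xyz": [12.35, -5.65, 12]}, {"gripper": 0.6, "xyz": [12.35, -5.65, 12]}, {"gripper": 0.6, "xyz": [12.35, -5.65, 12]}]}}

```text
invalid input
```

```bash
python3 - <<'E'
from frame import *
from plan import plan
im,d=grab("top"); W=cloud("top",d); parts(W,(335,240,450,330)); cv2.imwrite("pics/top1.png",im)
plan((556,-154,5,-93.6))
E
```

```text
px [391.8 267.7] 75 mid [ 576.7 -248.8   32.7] ext [33.9 33.2 34.4] zmax 49.9 topmean [ 576.7 -248.9   39.1]
   rect [ 576.8 -248.8] [31.2 33.6] 46.1
px [361.5 272.8] 68 mid [ 556.2 -153.6   32.7] ext [31.3 33.1 34.8] zmax 50.1 topmean [ 557.1 -152.6   39.7]
   rect [ 557.1 -152.7] [31.7 30.9] 48.4
px [422.8 273.4] 50 mid [ 559.8 -348.2   28.9] ext [33.9 23.7 27.7] zmax 42.8 topmean [ 560.4 -348.3   36.1]
   rect [ 560.2 -348.6] [38.4  8.6] 30.8
px [398.3 298.2] 48 mid [ 479.  -269.6   29.9] ext [33.4 24.8 28.9] zmax 44.3 topmean [ 478.8 -270.9   36.3]
   rect [ 479.3 -270.7] [36.2 10.2] 30.9
px [427.7 305.9] 77 mid [ 457.  -362.3   32.8] ext [31.5 32.6 35. ] zmax 50.4 topmean [ 457.7 -362.7   38.1]
   rect [ 456.7 -362.7] [30.9 32.7] 3.4
px [359.9 308. ] 41 mid [ 445.1 -149.8   30.7] ext [38.5 11.4 29.1] zmax 45.3 topmean [ 445.3 -149.8   35.9]
   rect [ 445.3 -149.8] [ 8.  38.7] 84.5
t 1.4 TCP [508.6 -32.6 189.2] th -93.96 j6 -0.33 tilt [-0.07 -0.12] w 68.3 F [ 3.7 -3.   0.1]
(556, -154, 5, -93.6) xyz cm [11.74 -5.58 18.44] ang [ 0.001 -0.002 -0.006]
```

{"method": "move_arm", "body": {"moves": [{"gripper": 0.6, "xyz": [11.8, -5.6, 6], "angular": [0, 0, 0]}, {"gripper": 0.6, "xyz": [11.8, -5.6, 6], "angular": [0, 0, 0]}, {"gripper": 0.6, "xyz": [11.8, -5.6, 6], "angular": [0, 0, 0]}, {"gripper": 0.6, "xyz": [11.8, -5.6, 12], "angular": [0, 0, 0]}, {"gripper": 0.6, "xyz": [11.8, -5.6, 12], "angular": [0, 0, 0]}, {"gripper": 0.6, "xyz": [11.8, -5.6, 12], "angular": [0, 0, 0]}]}}

```text
clock: 2.15
position: [556.7, -146.2, 72.0]
ee_rot: [-0.685, 0.728, -0.001, 0.001]
contact_force: [-0.0, -0.4, 0.6]
gripper_width: 68.4
```

```bash
python3 plan.py 556.5,-153.5,5,-93.6
```

```text
t 2.15 TCP [ 556.7 -146.2   72. ] th -93.51 j6 -0.09 tilt [ 0.12 -0.05] w 68.4 F [-0.  -0.4  0.6]
(556.5, -153.5, 5.0, -93.6) xyz cm [ 0.73 -0.01  6.7 ] ang [-0.002 -0.001  0.002]
```

{"method": "move_arm", "body": {"moves": [{"gripper": 0.6, "xyz": [0.7, 0, 2], "angular": [0, 0, 0]}, {"gripper": 0.6, "xyz": [0.7, 0, 6.7], "angular": [0, 0, 0]}, {"gripper": 0.6, "xyz": [0.7, 0, 6.7], "angular": [0, 0, 0]}, {"gripper": 0.6, "xyz": [0.7, 0, 6.7], "angular": [0, 0, 0]}, {"gripper": -1, "xyz": [0.7, 0, 6.7], "angular": [0, 0, 0]}, {"gripper": -1, "xyz": [0.7, 0, 6.7], "angular": [0, 0, 0]}, {"gripper": -1, "xyz": [0.7, 0, 6.7], "angular": [0, 0, 0]}, {"gripper": -1, "xyz": [0.7, 0, 6.7], "angular": [0, 0, 0]}, {"gripper": -1, "xyz": [0.7, 0, 0], "angular": [0, 0, 0]}, {"gripper": -1, "xyz": [0.7, 0, -6], "angular": [0, 0, 0]}]}}

```text
clock: 3.4
position: [554.4, -153.4, 129.3]
ee_rot: [-0.685, 0.729, 0.001, -0.001]
contact_force: [2.1, 0.6, -0.4]
gripper_width: 32.3
```

```bash
python3 plan.py 509.7,285.7,130,-93.6 509.7,285.7,19,-93.6
```

```text
t 3.4 TCP [ 554.4 -153.4  129.3] th -93.61 j6 -0.07 tilt [-0.13 -0.  ] w 32.3 F [ 2.1  0.6 -0.4]
(509.7, 285.7, 130.0, -93.6) xyz cm [-43.55   7.22  -0.06] ang [ 0.002 -0.    -0.   ]
(509.7, 285.7, 19.0, -93.6) xyz cm [-43.55   7.2   11.04] ang [ 0.002 -0.    -0.   ]
```

{"method": "move_arm", "body": {"moves": [{"gripper": -1, "xyz": [-10, 7, -0.5], "angular": [0, 0, 0]}, {"gripper": -1, "xyz": [-43.5, 7.2, -0.5], "angular": [0, 0, 0]}, {"gripper": -1, "xyz": [-43.5, 7.2, -0.5], "angular": [0, 0, 0]}, {"gripper": -1, "xyz": [-43.5, 7.2, -0.5], "angular": [0, 0, 0]}, {"gripper": -1, "xyz": [-43.5, 7.2, -0.5], "angular": [0, 0, 0]}, {"gripper": -1, "xyz": [-43.5, 7.2, -0.5], "angular": [0, 0, 0]}, {"gripper": -1, "xyz": [-43.5, 7.2, -0.5], "angular": [0, 0, 0]}, {"gripper": -1, "xyz": [-43.5, 7.2, -0.5], "angular": [0, 0, 0]}, {"gripper": -1, "xyz": [-43.5, 7.2, 3], "angular": [0, 0, 0]}, {"gripper": -1, "xyz": [-43.5, 7.2, 3], "angular": [0, 0, 0]}]}}

```text
clock: 4.65
position: [508.5, 283.1, 95.9]
ee_rot: [-0.684, 0.729, 0.0, -0.004]
contact_force: [-0.1, -0.6, -2.6]
gripper_width: 32.7
```

```bash
python3 - <<'E'
from frame import *
from plan import plan
for n in("top","side"):
    im,d=grab(n); cv2.imwrite(f"pics/{n}2.png",im)
    if n=="top": t=cv2.resize(im[220:330,195:330],None,fx=3.2,fy=3.2)
    else: s=cv2.resize(im[200:380,190:450],None,fx=1.6,fy=1.6)
c=np.zeros((600,800,3),np.uint8); c[:t.shape[0],:t.shape[1]]=t[:,:]; c[600-s.shape[0]:,800-s.shape[1]:]=s; c[:t.shape[0],:t.shape[1]]=t
cv2.imwrite("pics/v2.png",c)
plan((509.7,285.7,19,-93.6))
E
```

```text
t 4.75 TCP [510.9 284.5  98.9] th -93.63 j6 -0.85 tilt [ 0.01 -0.03] w 32.5 F [-1.3  0.1 -1.5]
(509.7, 285.7, 19, -93.6) xyz cm [-0.12  0.13  7.99] ang [-0.    -0.001 -0.001]
```

View pics/v2.png

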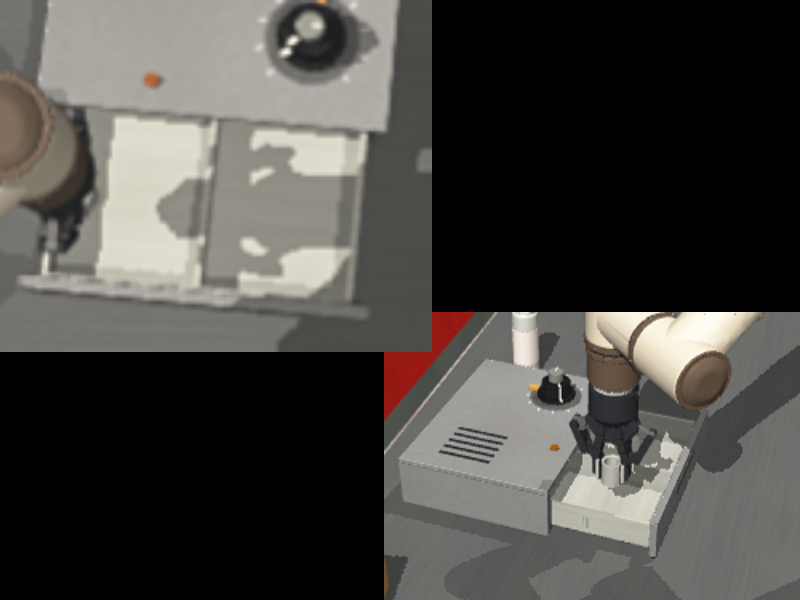

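Stub 1 hangs over the left bay, with the jaws along the drawer at side-crop (612,470). Lowering it now.

{"method": "move_arm", "body": {"moves": [{"gripper": -1, "xyz": [-0.1, 0.1, 5], "angular": [0, 0, 0]}, {"gripper": -1, "xyz": [-0.1, 0.1, 7], "angular": [0, 0, 0]}, {"gripper": -1, "xyz": [-0.1, 0.1, 8], "angular": [0, 0, 0]}, {"gripper": -1, "xyz": [-0.1, 0.1, 8], "angular": [0, 0, 0]}, {"gripper": 0.25, "xyz": [-0.1, 0.1, 8], "angular": [0, 0, 0]}, {"gripper": 0.25, "xyz": [-0.1, 0.1, 8], "angular": [0, 0, 0]}, {"gripper": 0.25, "xyz": [-0.1, 0.1, 8], "angular": [0, 0, 0]}, {"gripper": 0.25, "xyz": [-0.1, 0.1, 3], "angular": [0, 0, 0]}, {"gripper": 0.25, "xyz": [-0.1, 0.1, -4], "angular": [0, 0, 0]}, {"gripper": 0.6, "xyz": [-0.1, 0.1, -4], "angular": [0, 0, 0]}]}}

```text
clock: 6.0
position: [512.2, 288.3, 144.0]
ee_rot: [-0.685, 0.729, -0.0, 0.006]
contact_force: [0.3, 0.0, 0.8]
gripper_width: 68.1
```

```bash
python3 plan.py 576.8,-249,130,-93.6 576.8,-249,70,-93.6
```

```text
t 6.0 TCP [512.2 288.3 144. ] th -93.55 j6 -0.85 tilt [0.5 0.4] w 68.1 F [0.3 0.  0.8]
(576.8, -249.0, 130.0, -93.6) xyz cm [53.23 -9.77  1.08] ang [-0.008  0.008  0.001]
(576.8, -249.0, 70.0, -93.6) xyz cm [53.28 -9.72  7.08] ang [-0.008  0.008  0.001]
```

{"method": "move_arm", "body": {"moves": [{"gripper": 0.6, "xyz": [53.2, -9.7, 1], "angular": [0, 0, 0]}, {"gripper": 0.6, "xyz": [53.2, -9.7, 1], "angular": [0, 0, 0]}, {"gripper": 0.6, "xyz": [53.2, -9.7, 1], "angular": [0, 0, 0]}, {"gripper": 0.6, "xyz": [53.2, -9.7, 1], "angular": [0, 0, 0]}, {"gripper": 0.6, "xyz": [53.2, -9.7, 1], "angular": [0, 0, 0]}, {"gripper": 0.6, "xyz": [53.2, -9.7, 1], "angular": [0, 0, 0]}, {"gripper": 0.6, "xyz": [53.2, -9.7, 1], "angular": [0, 0, 0]}, {"gripper": 0.6, "xyz": [53.2, -9.7, 1], "angular": [0, 0, 0]}, {"gripper": 0.6, "xyz": [53.2, -9.7, 1], "angular": [0, 0, 0]}, {"gripper": 0.6, "xyz": [53.2, -9.7, 5], "angular": [0, 0, 0]}]}}

```text
clock: 7.25
position: [575.1, -254.5, 89.9]
ee_rot: [-0.683, 0.73, -0.003, 0.002]
contact_force: [0.3, 0.9, -1.1]
gripper_width: 68.1
```

```bash
python3 - <<'E'
from frame import *
from plan import plan
im,d=grab("top"); W=cloud("top",d); parts(W,(335,240,450,330)); cv2.imwrite("pics/top3.png",im); print("drawer"); parts(W,(210,260,305,308),30)
a=cv2.resize(im[220:330,195:450],None,fx=3,fy=3,interpolation=cv2.INTER_CUBIC); cv2.imwrite("pics/v3.png",a)
plan((576.8,-249,5,-93.6))
E
```

```text
px [389.3 268.5] 41 mid [ 576.4 -243.7   31.4] ext [34.  23.4 32.1] zmax 47.4 topmean [ 572.9 -240.9   37.7]
   rect [ 575.1 -240.7] [34.2 17.1] 9.9
px [423.  273.5] 51 mid [ 559.7 -348.2   31.6] ext [35.3 24.3 29.6] zmax 46.4 topmean [ 559.6 -348.8   35.8]
   rect [ 560.1 -349.4] [39.3 11.2] 30.3
px [398.4 298.2] 47 mid [ 478.8 -269.6   30.2] ext [32.8 23.3 29.8] zmax 45.0 topmean [ 478.9 -270.9   36.1]
   rect [ 479.5 -271.1] [36.3  9.5] 28.5
px [427.6 306. ] 78 mid [ 456.9 -362.3   31.8] ext [31.4 32.5 33.2] zmax 48.4 topmean [ 457.2 -363.    38.3]
   rect [ 456.9 -362.6] [31.  31.3] 4.1
drawer
px [212.6 282.5] 133 mid [509.9 303.6  45. ] ext [146.8  33.4  29.5] zmax 59.8 topmean [510.6 312.6  48.4]
   rect [508.3 311.6] [147.4  29.1] 8.0
px [259.5 283.5] 111 mid [513.6 166.3  43.1] ext [150.7  14.   26. ] zmax 56.1 topmean [512.6 165.9  44.7]
   rect [513.6 166.5] [  6.3 151.3] 86.3
px [221.6 282.9] 69 mid [510.3 284.   44.9] ext [31.9 35.4 29.7] zmax 59.7 topmean [510.1 284.   48.9]
   rect [510.8 283.8] [32.9 30.7] 47.3
px [229.8 306.7] 19 mid [436.4 250.5  54. ] ext [ 3.8 46.3  9.5] zmax 58.8 topmean [436.1 253.3  54.1]
   rect [436.7 250.5] [ 3.7 46.3] 1.4
t 7.3 TCP [ 569.5 -251.4   81.8] th -93.89 j6 0.09 tilt [-0.45  0.2 ] w 68.5 F [-1.4  0.8 -5.9]
(576.8, -249, 5, -93.6) xyz cm [-0.27 -0.77  7.68] ang [ 0.008  0.003 -0.005]
```

View pics/v3.png

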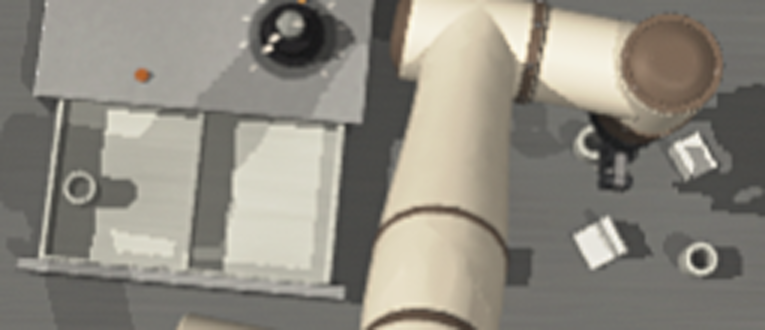

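Stub 1 stands well inside the left bay, at crop (80,187). The arm is still swaying, so I'll let it settle before descending.

{"method": "move_arm", "body": {"moves": [{"gripper": 0.6, "xyz": [0, 0, 2], "angular": [0, 0, 0]}, {"gripper": 0.6, "xyz": [0, 0, 2], "angular": [0, 0, 0]}, {"gripper": 0.6, "xyz": [0, 0, 2], "angular": [0, 0, 0]}]}}

```text
clock: 7.68
position: [573.4, -250.5, 69.1]
ee_rot: [-0.685, 0.729, -0.0, 0.0]
contact_force: [-0.5, 0.2, 0.3]
gripper_width: 68.2
```

```bash
python3 plan.py 576.8,-249,5,-93.6
```

```text
t 7.675 TCP [ 573.4 -250.5   69.1] th -93.56 j6 0.09 tilt [ 0.04 -0.02] w 68.2 F [-0.5  0.2  0.3]
(576.8, -249.0, 5.0, -93.6) xyz cm [-0.18 -0.32  6.41] ang [-0.001 -0.     0.001]
```

{"method": "move_arm", "body": {"moves": [{"gripper": 0.6, "xyz": [-0.2, -0.3, 3.5], "angular": [0, 0, 0]}, {"gripper": 0.6, "xyz": [-0.2, -0.3, 6.4], "angular": [0, 0, 0]}, {"gripper": 0.6, "xyz": [-0.2, -0.3, 6.4], "angular": [0, 0, 0]}, {"gripper": -1, "xyz": [-0.2, -0.3, 6.4], "angular": [0, 0, 0]}, {"gripper": -1, "xyz": [-0.2, -0.3, 6.4], "angular": [0, 0, 0]}, {"gripper": -1, "xyz": [-0.2, -0.3, 6.4], "angular": [0, 0, 0]}, {"gripper": -1, "xyz": [-0.2, -0.3, 6.4], "angular": [0, 0, 0]}, {"gripper": -1, "xyz": [-0.2, -0.3, 1], "angular": [0, 0, 0]}, {"gripper": -1, "xyz": [-0.2, -0.3, -6], "angular": [0, 0, 0]}, {"gripper": -1, "xyz": [-0.2, -0.3, -6], "angular": [0, 0, 0]}]}}

```text
clock: 8.93
position: [579.3, -249.8, 134.7]
ee_rot: [-0.685, 0.729, -0.005, 0.003]
contact_force: [0.6, 0.5, -1.2]
gripper_width: 33.1
```

```bash
python3 plan.py 506.9,241.8,130,-93.6
```

```text
t 8.925 TCP [ 579.3 -249.8  134.7] th -93.57 j6 0.09 tilt [ 0.68 -0.17] w 33.1 F [ 0.6  0.5 -1.2]
(506.9, 241.8, 130.0, -93.6) xyz cm [-48.62  10.29   0.24] ang [-0.012 -0.002  0.001]
```

{"method": "move_arm", "body": {"moves": [{"gripper": -1, "xyz": [-20, 9, 0], "angular": [0, 0, 0]}, {"gripper": -1, "xyz": [-48.5, 10.1, 0], "angular": [0, 0, 0]}, {"gripper": -1, "xyz": [-48.5, 10.1, 0], "angular": [0, 0, 0]}, {"gripper": -1, "xyz": [-48.5, 10.1, 0], "angular": [0, 0, 0]}, {"gripper": -1, "xyz": [-48.5, 10.1, 0], "angular": [0, 0, 0]}, {"gripper": -1, "xyz": [-48.5, 10.1, 0], "angular": [0, 0, 0]}, {"gripper": -1, "xyz": [-48.5, 10.1, 0], "angular": [0, 0, 0]}, {"gripper": -1, "xyz": [-48.5, 10.1, 0], "angular": [0, 0, 0]}, {"gripper": -1, "xyz": [-48.5, 10.1, 2], "angular": [0, 0, 0]}, {"gripper": -1, "xyz": [-48.5, 10.1, 2], "angular": [0, 0, 0]}]}}

```text
clock: 10.18
position: [504.0, 240.9, 106.2]
ee_rot: [-0.685, 0.729, 0.0, -0.003]
contact_force: [-0.5, 0.1, -1.4]
gripper_width: 32.9
```

{"method": "move_arm", "body": {"moves": [{"gripper": -1, "xyz": [0, 0, 1], "angular": [0, 0, 0]}, {"gripper": -1, "xyz": [0, 0, 1], "angular": [0, 0, 0]}, {"gripper": -1, "xyz": [0, 0, 1], "angular": [0, 0, 0]}]}}

```text
clock: 10.55
position: [506.2, 240.9, 98.7]
ee_rot: [-0.684, 0.729, -0.0, 0.0]
contact_force: [-0.9, 0.4, -1.6]
gripper_width: 32.9
```

```bash
python3 plan.py 506.9,241.8,19,-93.6
```

```text
t 10.55 TCP [506.2 240.9  98.7] th -93.67 j6 -0.8 tilt [0.03 0.02] w 32.9 F [-0.9  0.4 -1.6]
(506.9, 241.8, 19.0, -93.6) xyz cm [-0.09 -0.06  7.97] ang [-0.     0.    -0.001]
```

Then place it, and travel to stub 3 (457,-362).

{"method": "move_arm", "body": {"moves": [{"gripper": -1, "xyz": [-0.1, 0, 5], "angular": [0, 0, 0]}, {"gripper": -1, "xyz": [-0.1, 0, 7], "angular": [0, 0, 0]}, {"gripper": -1, "xyz": [-0.1, 0, 8], "angular": [0, 0, 0]}, {"gripper": -1, "xyz": [-0.1, 0, 8], "angular": [0, 0, 0]}, {"gripper": 0.25, "xyz": [-0.1, 0, 8], "angular": [0, 0, 0]}, {"gripper": 0.25, "xyz": [-0.1, 0, 8], "angular": [0, 0, 0]}, {"gripper": 0.25, "xyz": [-0.1, 0, 8], "angular": [0, 0, 0]}, {"gripper": 0.25, "xyz": [-0.1, 0, 3], "angular": [0, 0, 0]}, {"gripper": 0.25, "xyz": [-0.1, 0, -3], "angular": [0, 0, 0]}, {"gripper": 0.6, "xyz": [-0.1, 0, -3], "angular": [0, 0, 0]}]}}

```text
clock: 11.8
position: [508.8, 244.6, 133.9]
ee_rot: [-0.685, 0.729, -0.001, 0.006]
contact_force: [0.1, 0.7, -1.1]
gripper_width: 68.1
```

```bash
python3 plan.py 456.9,-362.3,130,-93.6
```

```text
t 11.8 TCP [508.8 244.6 133.9] th -93.54 j6 -0.8 tilt [0.56 0.41] w 68.1 F [ 0.1  0.7 -1.1]
(456.9, -362.3, 130.0, -93.6) xyz cm [60.9   1.43 -0.1 ] ang [-0.009  0.008  0.001]
```

{"method": "move_arm", "body": {"moves": [{"gripper": 0.6, "xyz": [60.6, 1.2, 0], "angular": [0, 0, 0]}, {"gripper": 0.6, "xyz": [60.6, 1.2, 0], "angular": [0, 0, 0]}, {"gripper": 0.6, "xyz": [60.6, 1.2, 0], "angular": [0, 0, 0]}, {"gripper": 0.6, "xyz": [60.6, 1.2, 0], "angular": [0, 0, 0]}, {"gripper": 0.6, "xyz": [60.6, 1.2, 0], "angular": [0, 0, 0]}, {"gripper": 0.6, "xyz": [60.6, 1.2, 0], "angular": [0, 0, 0]}, {"gripper": 0.6, "xyz": [60.6, 1.2, 0], "angular": [0, 0, 0]}, {"gripper": 0.6, "xyz": [60.6, 1.2, 0], "angular": [0, 0, 0]}, {"gripper": 0.6, "xyz": [60.6, 1.2, 0], "angular": [0, 0, 0]}, {"gripper": 0.6, "xyz": [60.6, 1.2, 0], "angular": [0, 0, 0]}]}}

```text
clock: 13.05
position: [454.9, -364.0, 127.4]
ee_rot: [-0.684, 0.73, 0.0, -0.0]
contact_force: [0.8, 0.3, 0.2]
gripper_width: 68.4
```

{"method": "move_arm", "body": {"moves": [{"gripper": 0.6, "xyz": [0, 0, 0], "angular": [0, 0, 0]}, {"gripper": 0.6, "xyz": [0, 0, 5.5], "angular": [0, 0, 0]}, {"gripper": 0.6, "xyz": [0, 0, 5.5], "angular": [0, 0, 0]}, {"gripper": 0.6, "xyz": [0, 0, 5.5], "angular": [0, 0, 0]}]}}

```text
clock: 13.55
position: [456.7, -361.4, 74.4]
ee_rot: [-0.685, 0.728, -0.001, -0.0]
contact_force: [0.4, 0.3, 0.8]
gripper_width: 68.2
```

```bash
python3 - <<'E'
from frame import *
from plan import plan
im,d=grab("top"); W=cloud("top",d); parts(W,(335,240,450,330)); cv2.imwrite("pics/top4.png",im); print("drawer"); parts(W,(210,260,305,308),30)
plan((456.9,-362.3,5,-93.6))
E
```

```text
px [424.9 306.5] 39 mid [ 456.3 -356.1   35. ] ext [30.8 20.2 35.1] zmax 52.6 topmean [ 454.7 -353.2   39.2]
   rect [ 454.8 -354.3] [32.  16.6] 14.0
px [360.  308.1] 40 mid [ 445.4 -149.9   32.6] ext [38.  11.2 27.3] zmax 46.3 topmean [ 446.4 -150.1   35.1]
   rect [ 445.4 -149.9] [ 7.9 38.6] 84.8
drawer
px [212.4 280.4] 133 mid [511.8 313.7  44.8] ext [145.3  11.8  29.3] zmax 59.4 topmean [517.5 313.6  47.6]
   rect [511.8 314.5] [  9.8 145.4] 88.5
px [259.5 283.8] 112 mid [513.5 166.3  42.1] ext [149.5  14.6  24.1] zmax 54.1 topmean [511.7 165.9  45. ]
   rect [513.5 166.1] [  6.3 150.1] 86.4
px [221.8 282.4] 74 mid [512.1 284.5  44.9] ext [33.  35.4 29.1] zmax 59.5 topmean [512.  283.6  48.2]
   rect [512.5 283.9] [33.2 31.9] 64.1
px [235.7 284.3] 73 mid [507.6 239.7  45. ] ext [33.3 32.3 28.6] zmax 59.4 topmean [507.  239.4  49. ]
   rect [507.5 239.8] [33.  32.2] 3.6
px [229.1 306.1] 38 mid [438.3 255.7  53.2] ext [  5.3 104.2  11.8] zmax 59.1 topmean [438.1 255.8  53.8]
   rect [438.  255.7] [104.2   3.4] 87.2
t 13.6 TCP [ 457.1 -361.6   75.1] th -93.51 j6 0.33 tilt [ 0.14 -0.1 ] w 68.2 F [ 0.1 -0.1  0.9]
(456.9, -362.3, 5, -93.6) xyz cm [0.06 0.04 7.01] ang [-0.002 -0.002  0.002]
```

{"method": "move_arm", "body": {"moves": [{"gripper": 0.6, "xyz": [0.1, 0, 4], "angular": [0, 0, 0]}, {"gripper": 0.6, "xyz": [0.1, 0, 7], "angular": [0, 0, 0]}, {"gripper": 0.6, "xyz": [0.1, 0, 7], "angular": [0, 0, 0]}, {"gripper": -1, "xyz": [0.1, 0, 7], "angular": [0, 0, 0]}, {"gripper": -1, "xyz": [0.1, 0, 7], "angular": [0, 0, 0]}, {"gripper": -1, "xyz": [0.1, 0, 7], "angular": [0, 0, 0]}, {"gripper": -1, "xyz": [0.1, 0, 7], "angular": [0, 0, 0]}, {"gripper": -1, "xyz": [0.1, 0, 1], "angular": [0, 0, 0]}, {"gripper": -1, "xyz": [0.1, 0, -5.5], "angular": [0, 0, 0]}, {"gripper": -1, "xyz": [0.1, 0, -5.5], "angular": [0, 0, 0]}]}}

```text
clock: 14.85
position: [459.2, -364.5, 135.5]
ee_rot: [-0.685, 0.729, -0.007, 0.002]
contact_force: [0.7, 0.1, -1.2]
gripper_width: 33.6
```

```bash
python3 plan.py 504.1,197.9,130,-93.6
```

```text
t 14.85 TCP [ 459.2 -364.5  135.5] th -93.56 j6 0.33 tilt [ 0.73 -0.38] w 33.6 F [ 0.7  0.1 -1.2]
(504.1, 197.9, 130.0, -93.6) xyz cm [-56.41  -0.98   0.23] ang [-0.013 -0.006  0.001]
```

{"method": "move_arm", "body": {"moves": [{"gripper": -1, "xyz": [-56.2, -1.2, 0], "angular": [0, 0, 0]}, {"gripper": -1, "xyz": [-56.2, -1.2, 0], "angular": [0, 0, 0]}, {"gripper": -1, "xyz": [-56.2, -1.2, 0], "angular": [0, 0, 0]}, {"gripper": -1, "xyz": [-56.2, -1.2, 0], "angular": [0, 0, 0]}, {"gripper": -1, "xyz": [-56.2, -1.2, 0], "angular": [0, 0, 0]}, {"gripper": -1, "xyz": [-56.2, -1.2, 0], "angular": [0, 0, 0]}, {"gripper": -1, "xyz": [-56.2, -1.2, 0], "angular": [0, 0, 0]}, {"gripper": -1, "xyz": [-56.2, -1.2, 0], "angular": [0, 0, 0]}, {"gripper": -1, "xyz": [-56.2, -1.2, 0], "angular": [0, 0, 0]}, {"gripper": -1, "xyz": [-56.2, -1.2, 0], "angular": [0, 0, 0]}]}}

```text
clock: 16.1
position: [503.2, 201.5, 128.1]
ee_rot: [-0.686, 0.727, 0.0, 0.001]
contact_force: [0.5, -1.3, -1.2]
gripper_width: 33.3
```

{"method": "move_arm", "body": {"moves": [{"gripper": -1, "xyz": [0, 0, 0], "angular": [0, 0, 0]}, {"gripper": -1, "xyz": [0, 0, 3], "angular": [0, 0, 0]}, {"gripper": -1, "xyz": [0, 0, 3], "angular": [0, 0, 0]}, {"gripper": -1, "xyz": [0, 0, 3], "angular": [0, 0, 0]}]}}

```text
clock: 16.6
position: [503.5, 196.7, 99.1]
ee_rot: [-0.684, 0.729, -0.0, 0.0]
contact_force: [0.5, 0.2, -0.8]
gripper_width: 33.3
```

```bash
python3 plan.py 504.1,197.9,19,-93.6
```

```text
t 16.6 TCP [503.5 196.7  99.1] th -93.67 j6 -0.74 tilt [0.05 0.01] w 33.3 F [ 0.5  0.2 -0.8]
(504.1, 197.9, 19.0, -93.6) xyz cm [-0.12 -0.04  8.01] ang [-0.001  0.    -0.001]
```

{"method": "move_arm", "body": {"moves": [{"gripper": -1, "xyz": [-0.1, 0, 5], "angular": [0, 0, 0]}, {"gripper": -1, "xyz": [-0.1, 0, 7], "angular": [0, 0, 0]}, {"gripper": -1, "xyz": [-0.1, 0, 8], "angular": [0, 0, 0]}, {"gripper": -1, "xyz": [-0.1, 0, 8], "angular": [0, 0, 0]}, {"gripper": 0.25, "xyz": [-0.1, 0, 8], "angular": [0, 0, 0]}, {"gripper": 0.25, "xyz": [-0.1, 0, 8], "angular": [0, 0, 0]}, {"gripper": 0.25, "xyz": [-0.1, 0, 8], "angular": [0, 0, 0]}, {"gripper": 0.25, "xyz": [-0.1, 0, 3], "angular": [0, 0, 0]}, {"gripper": 0.25, "xyz": [-0.1, 0, -3], "angular": [0, 0, 0]}, {"gripper": 0.6, "xyz": [-0.1, 0, -3], "angular": [0, 0, 0]}]}}

```text
clock: 17.85
position: [506.1, 200.5, 133.8]
ee_rot: [-0.685, 0.729, -0.001, 0.006]
contact_force: [-0.3, -0.1, -0.5]
gripper_width: 67.8
```

```bash
python3 plan.py 445.8,-143,130,-95.4
```

```text
t 17.85 TCP [506.1 200.5 133.8] th -93.55 j6 -0.74 tilt [0.58 0.38] w 67.8 F [-0.3 -0.1 -0.5]
(445.8, -143.0, 130.0, -95.4) xyz cm [34.66  3.9   0.09] ang [-0.01   0.007  0.032]
```

{"method": "move_arm", "body": {"moves": [{"gripper": 0.6, "xyz": [34.4, 3.7, 0], "angular": [0, 0, 0.03]}, {"gripper": 0.6, "xyz": [34.4, 3.7, 0], "angular": [0, 0, 0.03]}, {"gripper": 0.6, "xyz": [34.4, 3.7, 0], "angular": [0, 0, 0.03]}, {"gripper": 0.6, "xyz": [34.4, 3.7, 0], "angular": [0, 0, 0.03]}, {"gripper": 0.6, "xyz": [34.4, 3.7, 0], "angular": [0, 0, 0.03]}, {"gripper": 0.6, "xyz": [34.4, 3.7, 0], "angular": [0, 0, 0.03]}, {"gripper": 0.6, "xyz": [34.4, 3.7, 0], "angular": [0, 0, 0.03]}, {"gripper": 0.6, "xyz": [34.4, 3.7, 5.5], "angular": [0, 0, 0.03]}, {"gripper": 0.6, "xyz": [34.4, 3.7, 5.5], "angular": [0, 0, 0.03]}, {"gripper": 0.6, "xyz": [34.4, 3.7, 5.5], "angular": [0, 0, 0.03]}]}}

```text
clock: 19.1
position: [445.5, -142.0, 74.2]
ee_rot: [-0.674, 0.739, -0.0, 0.0]
contact_force: [-0.0, -0.3, 0.5]
gripper_width: 68.5
```

```bash
python3 - <<'E'
from frame import *
from plan import plan
im,d=grab("top"); W=cloud("top",d); parts(W,(335,240,450,330)); cv2.imwrite("pics/top5.png",im); print("drawer"); parts(W,(210,260,305,308),30)
plan((445.8,-143,4,-95.4))
E
```

```text
px [423.  273.8] 52 mid [ 559.5 -350.1   28.6] ext [35.6 23.3 26.2] zmax 41.6 topmean [ 559.4 -349.3   35.1]
   rect [ 559.7 -348.6] [39.4 10.3] 33.6
px [398.4 298.3] 48 mid [ 479.  -269.3   28.8] ext [33.1 22.8 26.5] zmax 42.0 topmean [ 478.7 -270.9   36.7]
   rect [ 479.6 -271.2] [36.3 10.2] 30.2
drawer
px [212.6 281.8] 138 mid [512.3 308.1  45.1] ext [144.8  23.   29.2] zmax 59.7 topmean [513.1 312.9  47.9]
   rect [511.6 312.4] [145.1  20.2] 4.6
px [259.5 283.5] 111 mid [513.2 166.2  44.5] ext [149.7  14.7  28.8] zmax 58.9 topmean [512.6 165.8  45.3]
   rect [513.3 166.2] [  6.1 150.1] 86.3
px [222.1 281.9] 68 mid [513.3 283.   45.1] ext [31.5 32.1 29.9] zmax 60.0 topmean [513.3 282.8  48.1]
   rect [512.8 283.1] [32.4 30.9] 84.7
px [238.8 288. ] 122 mid [496.9 230.3  44.7] ext [54.2 60.2 27.7] zmax 58.5 topmean [495.8 229.4  49.1]
   rect [496.6 229.5] [65.8 33.1] 51.7
px [230.5 305.9] 31 mid [438.8 251.2  53.7] ext [ 5.9 77.9 11.9] zmax 59.6 topmean [438.8 251.2  54.1]
   rect [439.  251.2] [78.  4.] 87.3
t 19.15 TCP [ 445.9 -142.    74.7] th -95.23 j6 -0.13 tilt [ 0.15 -0.02] w 68.5 F [1.5 0.8 0.4]
(445.8, -143, 4, -95.4) xyz cm [0.1  0.02 7.07] ang [-0.003 -0.     0.003]
```

```bash
python3 - <<'E'
from h import *
im=cv2.imread("pics/top5.png"); cv2.imwrite("pics/v5.png",cv2.resize(im[245:325,195:320],None,fx=6,fy=6,interpolation=cv2.INTER_CUBIC))
E
```

```text
(no output)
```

View pics/v5.png

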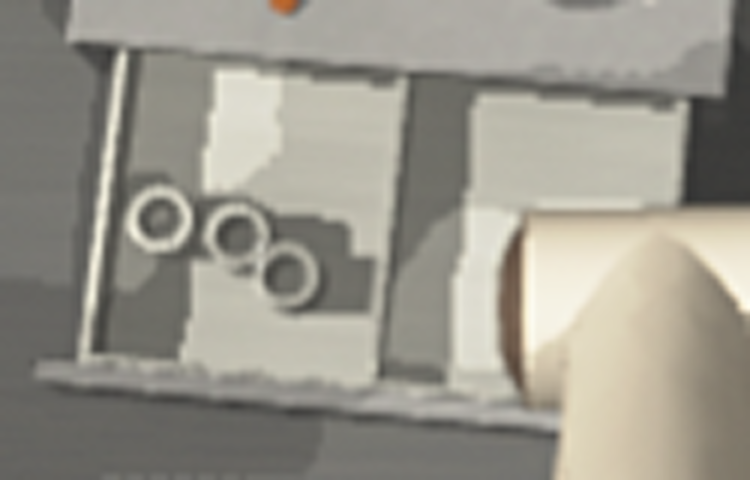

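Stub 3 was knocked about 25 mm towards stub 2, to crop (288,275). All three stubs are upright in the left bay and not stacked, so that is fine. Next I'll pick the nearest bracket.

{"method": "move_arm", "body": {"moves": [{"gripper": 0.6, "xyz": [0.1, 0, 4], "angular": [0, 0, 0]}, {"gripper": 0.6, "xyz": [0.1, 0, 7], "angular": [0, 0, 0]}, {"gripper": 0.6, "xyz": [0.1, 0, 7], "angular": [0, 0, 0]}, {"gripper": -1, "xyz": [0.1, 0, 7], "angular": [0, 0, 0]}, {"gripper": -1, "xyz": [0.1, 0, 7], "angular": [0, 0, 0]}, {"gripper": -1, "xyz": [0.1, 0, 7], "angular": [0, 0, 0]}, {"gripper": -1, "xyz": [0.1, 0, 7], "angular": [0, 0, 0]}, {"gripper": -1, "xyz": [0.1, 0, 1], "angular": [0, 0, -0.03]}, {"gripper": -1, "xyz": [0.1, 0, -5.5], "angular": [0, 0, -0.03]}, {"gripper": -1, "xyz": [0.1, 0, -5.5], "angular": [0, 0, -0.03]}]}}

```text
clock: 20.4
position: [448.1, -143.6, 134.1]
ee_rot: [-0.685, 0.729, -0.005, 0.005]
contact_force: [-1.2, 0.3, -1.3]
gripper_width: 39.1
```

```bash
python3 plan.py 500,131.9,130,-93.6
```

```text
t 20.4 TCP [ 448.1 -143.6  134.1] th -93.56 j6 -0.1 tilt [ 0.78 -0.02] w 39.1 F [-1.2  0.3 -1.3]
(500.0, 131.9, 130.0, -93.6) xyz cm [-27.82  -3.47   0.47] ang [-0.014  0.001  0.001]
```

{"method": "move_arm", "body": {"moves": [{"gripper": -1, "xyz": [-27.8, -3.7, 0], "angular": [0, 0, 0]}, {"gripper": -1, "xyz": [-27.8, -3.7, 0], "angular": [0, 0, 0]}, {"gripper": -1, "xyz": [-27.8, -3.7, 0], "angular": [0, 0, 0]}, {"gripper": -1, "xyz": [-27.8, -3.7, 0], "angular": [0, 0, 0]}, {"gripper": -1, "xyz": [-27.8, -3.7, 0], "angular": [0, 0, 0]}, {"gripper": -1, "xyz": [-27.8, -3.7, 0], "angular": [0, 0, 0]}, {"gripper": -1, "xyz": [-27.8, -3.7, 0], "angular": [0, 0, 0]}, {"gripper": -1, "xyz": [-27.8, -3.7, 3], "angular": [0, 0, 0]}, {"gripper": -1, "xyz": [-27.8, -3.7, 3], "angular": [0, 0, 0]}, {"gripper": -1, "xyz": [-27.8, -3.7, 3], "angular": [0, 0, 0]}]}}

```text
clock: 21.65
position: [499.2, 130.9, 99.0]
ee_rot: [-0.684, 0.729, -0.0, 0.0]
contact_force: [0.2, 0.2, -1.3]
gripper_width: 38.3
```

```bash
python3 plan.py 500,131.9,18,-93.6
```

```text
t 21.65 TCP [499.2 130.9  99. ] th -93.66 j6 -0.64 tilt [ 0.04 -0.  ] w 38.3 F [ 0.2  0.2 -1.3]
(500.0, 131.9, 18.0, -93.6) xyz cm [-0.1  -0.06  8.1 ] ang [-0.001  0.    -0.001]
```

{"method": "move_arm", "body": {"moves": [{"gripper": -1, "xyz": [-0.1, 0, 5], "angular": [0, 0, 0]}, {"gripper": -1, "xyz": [-0.1, 0, 7], "angular": [0, 0, 0]}, {"gripper": -1, "xyz": [-0.1, 0, 8.1], "angular": [0, 0, 0]}, {"gripper": -1, "xyz": [-0.1, 0, 8.1], "angular": [0, 0, 0]}, {"gripper": 0.35, "xyz": [-0.1, 0, 8.1], "angular": [0, 0, 0]}, {"gripper": 0.35, "xyz": [-0.1, 0, 8.1], "angular": [0, 0, 0]}, {"gripper": 0.35, "xyz": [-0.1, 0, 8.1], "angular": [0, 0, 0]}, {"gripper": 0.35, "xyz": [-0.1, 0, 3], "angular": [0, 0, 0]}, {"gripper": 0.35, "xyz": [-0.1, 0, -3], "angular": [0, 0, 0]}, {"gripper": 0.6, "xyz": [-0.1, 0, -3], "angular": [0, 0, 0]}]}}

```text
clock: 22.9
position: [502.1, 134.3, 133.5]
ee_rot: [-0.685, 0.729, -0.002, 0.006]
contact_force: [-0.2, -0.2, -0.5]
gripper_width: 68.4
```

```bash
python3 plan.py 476.2,-265,130,-60.5
```

```text
t 22.9 TCP [502.1 134.3 133.5] th -93.55 j6 -0.64 tilt [0.6  0.32] w 68.4 F [-0.2 -0.2 -0.5]
(476.2, -265.0, 130.0, -60.5) xyz cm [40.02  0.11  0.1 ] ang [-0.012  0.003 -0.577]
```

{"method": "move_arm", "body": {"moves": [{"gripper": 0.6, "xyz": [39.8, -0.1, 0], "angular": [0, 0, -0.578]}, {"gripper": 0.6, "xyz": [39.8, -0.1, 0], "angular": [0, 0, -0.578]}, {"gripper": 0.6, "xyz": [39.8, -0.1, 0], "angular": [0, 0, -0.578]}, {"gripper": 0.6, "xyz": [39.8, -0.1, 0], "angular": [0, 0, -0.578]}, {"gripper": 0.6, "xyz": [39.8, -0.1, 0], "angular": [0, 0, -0.578]}, {"gripper": 0.6, "xyz": [39.8, -0.1, 0], "angular": [0, 0, -0.578]}, {"gripper": 0.6, "xyz": [39.8, -0.1, 0], "angular": [0, 0, -0.578]}, {"gripper": 0.6, "xyz": [39.8, -0.1, 0], "angular": [0, 0, -0.578]}, {"gripper": 0.6, "xyz": [39.8, -0.1, 5], "angular": [0, 0, -0.578]}, {"gripper": 0.6, "xyz": [39.8, -0.1, 5], "angular": [0, 0, -0.578]}]}}

```text
clock: 24.15
position: [471.6, -263.1, 74.8]
ee_rot: [0.864, -0.504, -0.005, 0.001]
contact_force: [-0.3, 0.4, 0.1]
gripper_width: 68.3
```

{"method": "move_arm", "body": {"moves": [{"gripper": 0.6, "xyz": [0, 0, 0.5], "angular": [0, 0, 0]}, {"gripper": 0.6, "xyz": [0, 0, 0.5], "angular": [0, 0, 0]}]}}

```text
clock: 24.4
position: [475.8, -264.4, 74.4]
ee_rot: [0.864, -0.503, 0.001, -0.0]
contact_force: [-0.3, 0.1, 0.3]
gripper_width: 68.4
```

```bash
python3 - <<'E'
from frame import *
from plan import plan
im,d=grab("top"); W=cloud("top",d); parts(W,(335,240,450,330)); cv2.imwrite("pics/top6.png",im); print("drawer"); parts(W,(210,260,305,308),30)
plan((476.2,-265,4,-60.5))
E
```

```text
drawer
px [212.5 279.4] 126 mid [515.  314.3  44.8] ext [138.5  12.3  28.9] zmax 59.2 topmean [520.5 313.6  47.5]
   rect [515.2 315.4] [  8.5 138.7] 86.5
px [259.5 283.3] 111 mid [513.9 166.1  42.5] ext [151.5  13.5  24.7] zmax 54.9 topmean [513.  165.8  45. ]
   rect [513.9 165.8] [  6.9 152. ] 86.6
px [222.2 281.1] 74 mid [515.6 282.7  45.1] ext [33.6 31.6 29. ] zmax 59.6 topmean [516.1 282.8  47.4]
   rect [516.2 283.5] [33.1 31.1] 47.6
px [239.1 287.3] 128 mid [497.5 228.7  44.9] ext [52.  58.3 29.6] zmax 59.7 topmean [497.9 228.6  49.2]
   rect [499.3 229.7] [67.3 33.1] 51.7
px [272.8 288. ] 40 mid [500.  123.7  45.4] ext [40.2 10.6 28. ] zmax 59.4 topmean [499.2 123.3  46.7]
   rect [500.3 123.8] [ 8.1 40.4] 85.5
px [219.8 304.2] 24 mid [443.7 283.3  52. ] ext [ 5.7 56.2 15.6] zmax 59.8 topmean [442.9 284.9  53.7]
   rect [443.3 283.2] [56.2  4.4] 87.4
px [240.4 306. ] 24 mid [439.3 220.8  53.7] ext [ 5.7 59.9 11.1] zmax 59.2 topmean [439.3 220.5  54.2]
   rect [439.1 220.8] [60.1  4. ] 87.4
t 24.45 TCP [ 475.8 -264.5   74.5] th -60.44 j6 0.72 tilt [ 0.12 -0.04] w 68.5 F [ 0.4 -0.   0.2]
(476.2, -265, 4, -60.5) xyz cm [0.05 0.   7.05] ang [-0.002 -0.002  0.001]
```

{"method": "move_arm", "body": {"moves": [{"gripper": 0.6, "xyz": [0.05, 0, 4], "angular": [0, 0, 0]}, {"gripper": 0.6, "xyz": [0.05, 0, 7], "angular": [0, 0, 0]}, {"gripper": 0.6, "xyz": [0.05, 0, 7], "angular": [0, 0, 0]}, {"gripper": -1, "xyz": [0.05, 0, 7], "angular": [0, 0, 0]}, {"gripper": -1, "xyz": [0.05, 0, 7], "angular": [0, 0, 0]}, {"gripper": -1, "xyz": [0.05, 0, 7], "angular": [0, 0, 0]}, {"gripper": -1, "xyz": [0.05, 0, 7], "angular": [0, 0, 0]}, {"gripper": -1, "xyz": [0.05, 0, 1], "angular": [0, 0, 0]}, {"gripper": -1, "xyz": [0.05, 0, -5.5], "angular": [0, 0, 0]}, {"gripper": -1, "xyz": [0.05, 0, -5.5], "angular": [0, 0, 0]}]}}

```text
clock: 25.7
position: [478.5, -266.0, 134.2]
ee_rot: [0.864, -0.503, 0.006, -0.002]
contact_force: [0.2, 0.1, -2.6]
gripper_width: 38.7
```

```bash
python3 plan.py 498,85,130,-93.6
```

```text
t 25.7 TCP [ 478.5 -266.   134.2] th -60.45 j6 0.73 tilt [ 0.71 -0.2 ] w 38.7 F [ 0.2  0.1 -2.6]
(498.0, 85.0, 130.0, -93.6) xyz cm [-29.58 -19.     0.32] ang [-0.011 -0.006  0.579]
```

{"method": "move_arm", "body": {"moves": [{"gripper": -1, "xyz": [-29.4, -19.1, 0], "angular": [0, 0, 0.578]}, {"gripper": -1, "xyz": [-29.4, -19.1, 0], "angular": [0, 0, 0.578]}, {"gripper": -1, "xyz": [-29.4, -19.1, 0], "angular": [0, 0, 0.578]}, {"gripper": -1, "xyz": [-29.4, -19.1, 0], "angular": [0, 0, 0.578]}, {"gripper": -1, "xyz": [-29.4, -19.1, 0], "angular": [0, 0, 0.578]}, {"gripper": -1, "xyz": [-29.4, -19.1, 0], "angular": [0, 0, 0.578]}, {"gripper": -1, "xyz": [-29.4, -19.1, 0], "angular": [0, 0, 0.578]}, {"gripper": -1, "xyz": [-29.4, -19.1, 3], "angular": [0, 0, 0.578]}, {"gripper": -1, "xyz": [-29.4, -19.1, 3], "angular": [0, 0, 0.578]}, {"gripper": -1, "xyz": [-29.4, -19.1, 3], "angular": [0, 0, 0.578]}]}}

```text
clock: 26.95
position: [496.7, 84.2, 98.7]
ee_rot: [-0.684, 0.729, -0.0, -0.0]
contact_force: [0.4, 0.2, -1.5]
gripper_width: 38.6
```

```bash
python3 plan.py 498,85,18,-93.6
```

```text
t 26.95 TCP [496.7  84.2  98.7] th -93.65 j6 -0.55 tilt [ 0.01 -0.02] w 38.6 F [ 0.4  0.2 -1.5]
(498.0, 85.0, 18.0, -93.6) xyz cm [-0.09 -0.12  8.07] ang [-0.    -0.    -0.001]
```

{"method": "move_arm", "body": {"moves": [{"gripper": -1, "xyz": [-0.1, -0.1, 5], "angular": [0, 0, 0]}, {"gripper": -1, "xyz": [-0.1, -0.1, 7], "angular": [0, 0, 0]}, {"gripper": -1, "xyz": [-0.1, -0.1, 8.1], "angular": [0, 0, 0]}, {"gripper": -1, "xyz": [-0.1, -0.1, 8.1], "angular": [0, 0, 0]}, {"gripper": 0.35, "xyz": [-0.1, -0.1, 8.1], "angular": [0, 0, 0]}, {"gripper": 0.35, "xyz": [-0.1, -0.1, 8.1], "angular": [0, 0, 0]}, {"gripper": 0.35, "xyz": [-0.1, -0.1, 8.1], "angular": [0, 0, 0]}, {"gripper": 0.35, "xyz": [-0.1, -0.1, 3], "angular": [0, 0, 0]}, {"gripper": 0.35, "xyz": [-0.1, -0.1, -3], "angular": [0, 0, 0]}, {"gripper": 0.6, "xyz": [-0.1, -0.1, -3], "angular": [0, 0, 0]}]}}

```text
clock: 28.2
position: [500.8, 87.2, 133.4]
ee_rot: [-0.685, 0.729, -0.002, 0.006]
contact_force: [0.3, 0.7, 0.9]
gripper_width: 68.2
```

```bash
python3 plan.py 563,-355,130,-60
```

```text
t 28.2 TCP [500.8  87.2 133.4] th -93.55 j6 -0.56 tilt [0.62 0.26] w 68.2 F [0.3 0.7 0.9]
(563.0, -355.0, 130.0, -60.0) xyz cm [43.75 -8.94  0.2 ] ang [-0.012  0.002 -0.586]
```

{"method": "move_arm", "body": {"moves": [{"gripper": 0.6, "xyz": [43.5, -9.3, 0], "angular": [0, 0, -0.586]}, {"gripper": 0.6, "xyz": [43.5, -9.3, 0], "angular": [0, 0, -0.586]}, {"gripper": 0.6, "xyz": [43.5, -9.3, 0], "angular": [0, 0, -0.586]}, {"gripper": 0.6, "xyz": [43.5, -9.3, 0], "angular": [0, 0, -0.586]}, {"gripper": 0.6, "xyz": [43.5, -9.3, 0], "angular": [0, 0, -0.586]}, {"gripper": 0.6, "xyz": [43.5, -9.3, 0], "angular": [0, 0, -0.586]}, {"gripper": 0.6, "xyz": [43.5, -9.3, 0], "angular": [0, 0, -0.586]}, {"gripper": 0.6, "xyz": [43.5, -9.3, 0], "angular": [0, 0, -0.586]}, {"gripper": 0.6, "xyz": [43.5, -9.3, 0], "angular": [0, 0, -0.586]}, {"gripper": 0.6, "xyz": [43.5, -9.3, 4], "angular": [0, 0, -0.586]}]}}

```text
clock: 29.45
position: [565.0, -354.9, 90.4]
ee_rot: [0.866, -0.5, 0.003, -0.0]
contact_force: [2.0, 0.2, -1.2]
gripper_width: 68.5
```

{"method": "move_arm", "body": {"moves": [{"gripper": 0.6, "xyz": [0, 0, 1.5], "angular": [0, 0, 0]}, {"gripper": 0.6, "xyz": [0, 0, 1.5], "angular": [0, 0, 0]}, {"gripper": 0.6, "xyz": [0, 0, 1.5], "angular": [0, 0, 0]}]}}

```text
clock: 29.82
position: [564.0, -354.1, 74.6]
ee_rot: [0.866, -0.5, 0.001, 0.0]
contact_force: [0.3, -0.4, 1.4]
gripper_width: 68.4
```

```bash
python3 - <<'E'
from frame import *
from plan import plan
im,d=grab("side"); W=cloud("side",d); cv2.imwrite("pics/side6.png",im); 
im,d=grab("top"); W=cloud("top",d); parts(W,(335,240,450,330)); cv2.imwrite("pics/top6.png",im); print("drawer"); parts(W,(210,260,305,308),30)
plan((563,-355,4,-60))
E
```

```text
px [422.9 273.7] 52 mid [ 559.2 -348.8   29.3] ext [35.2 25.2 26. ] zmax 42.3 topmean [ 559.3 -349.    36.1]
   rect [ 559.9 -349.2] [39.3  9.9] 31.0
drawer
px [213.4 283. ] 139 mid [514.1 292.8  45.3] ext [140.7  54.3  29.3] zmax 60.0 topmean [509.4 309.8  48.5]
   rect [507.5 309.7] [146.6  47.2] 17.1
px [259.5 283.5] 114 mid [513.1 166.2  44.1] ext [150.5  14.4  27.7] zmax 57.9 topmean [512.3 165.7  45.7]
   rect [513.2 166.5] [  6.1 151. ] 86.5
px [222.2 280.1] 73 mid [518.7 283.5  44.5] ext [33.2 32.7 26.3] zmax 57.7 topmean [519.2 283.   47.3]
   rect [519.  283.1] [32.6 31. ] 44.7
px [238.9 286.4] 135 mid [500.7 228.3  44.5] ext [51.7 58.5 28.8] zmax 58.8 topmean [500.8 229.1  48.8]
   rect [501.2 229.5] [65.7 32.7] 53.4
px [273. 287.] 41 mid [502.5 123.4  44.6] ext [39.5 10.7 27.5] zmax 58.3 topmean [502.3 122.9  46.5]
   rect [502.7 123.5] [ 8.7 39.6] 86.2
px [287.4 288.5] 42 mid [499.   77.7  44.1] ext [39.7  9.  24.9] zmax 56.6 topmean [498.8  77.9  47.4]
   rect [499.  78.] [ 8.4 40.3] 85.4
px [237.8 304.9] 24 mid [442.5 230.4  51.3] ext [ 6.  57.6 16.8] zmax 59.7 topmean [442.6 228.9  54.5]
   rect [442.5 230.4] [57.7  4.3] 87.5
t 29.925 TCP [ 564.  -354.3   74.9] th -60.0 j6 0.84 tilt [ 0.15 -0.06] w 68.3 F [ 0.1 -0.3  0.5]
(563, -355, 4, -60) xyz cm [-0.    0.14  7.09] ang [-0.002 -0.002  0.   ]
```

{"method": "move_arm", "body": {"moves": [{"gripper": 0.6, "xyz": [0, 0.1, 4], "angular": [0, 0, 0]}, {"gripper": 0.6, "xyz": [0, 0.1, 7], "angular": [0, 0, 0]}, {"gripper": 0.6, "xyz": [0, 0.1, 7], "angular": [0, 0, 0]}, {"gripper": -1, "xyz": [0, 0.1, 7], "angular": [0, 0, 0]}, {"gripper": -1, "xyz": [0, 0.1, 7], "angular": [0, 0, 0]}, {"gripper": -1, "xyz": [0, 0.1, 7], "angular": [0, 0, 0]}, {"gripper": -1, "xyz": [0, 0.1, 7], "angular": [0, 0, 0]}, {"gripper": -1, "xyz": [0, 0.1, 1], "angular": [0, 0, 0]}, {"gripper": -1, "xyz": [0, 0.1, -5.5], "angular": [0, 0, 0]}, {"gripper": -1, "xyz": [0, 0.1, -5.5], "angular": [0, 0, 0]}]}}

```text
clock: 31.18
position: [565.4, -356.2, 135.4]
ee_rot: [0.866, -0.5, 0.007, -0.001]
contact_force: [-0.6, 0.2, -1.6]
gripper_width: 38.7
```

```bash
python3 plan.py 500,55,130,-93.6
```

```text
t 31.175 TCP [ 565.4 -356.2  135.4] th -59.99 j6 0.84 tilt [ 0.69 -0.31] w 38.7 F [-0.6  0.2 -1.6]
(500.0, 55.0, 130.0, -93.6) xyz cm [-38.89 -14.9    0.24] ang [-0.011 -0.008  0.587]
```

{"method": "move_arm", "body": {"moves": [{"gripper": -1, "xyz": [-38.7, -15, 0], "angular": [0, 0, 0.586]}, {"gripper": -1, "xyz": [-38.7, -15, 0], "angular": [0, 0, 0.586]}, {"gripper": -1, "xyz": [-38.7, -15, 0], "angular": [0, 0, 0.586]}, {"gripper": -1, "xyz": [-38.7, -15, 0], "angular": [0, 0, 0.586]}, {"gripper": -1, "xyz": [-38.7, -15, 0], "angular": [0, 0, 0.586]}, {"gripper": -1, "xyz": [-38.7, -15, 0], "angular": [0, 0, 0.586]}, {"gripper": -1, "xyz": [-38.7, -15, 0], "angular": [0, 0, 0.586]}, {"gripper": -1, "xyz": [-38.7, -15, 3], "angular": [0, 0, 0.586]}, {"gripper": -1, "xyz": [-38.7, -15, 3], "angular": [0, 0, 0.586]}, {"gripper": -1, "xyz": [-38.7, -15, 3], "angular": [0, 0, 0.586]}]}}

```text
clock: 32.42
position: [499.1, 55.1, 98.7]
ee_rot: [-0.684, 0.729, -0.0, -0.0]
contact_force: [1.0, -0.4, -0.8]
gripper_width: 38.4
```

```bash
python3 plan.py 500,55,18,-93.6
```

```text
t 32.425 TCP [499.1  55.1  98.7] th -93.64 j6 -0.5 tilt [ 0.01 -0.01] w 38.4 F [ 1.  -0.4 -0.8]
(500.0, 55.0, 18.0, -93.6) xyz cm [-0.   -0.09  8.07] ang [-0.    -0.    -0.001]
```

{"method": "move_arm", "body": {"moves": [{"gripper": -1, "xyz": [0, -0.1, 5], "angular": [0, 0, 0]}, {"gripper": -1, "xyz": [0, -0.1, 7], "angular": [0, 0, 0]}, {"gripper": -1, "xyz": [0, -0.1, 8.1], "angular": [0, 0, 0]}, {"gripper": -1, "xyz": [0, -0.1, 8.1], "angular": [0, 0, 0]}, {"gripper": 0.35, "xyz": [0, -0.1, 8.1], "angular": [0, 0, 0]}, {"gripper": 0.35, "xyz": [0, -0.1, 8.1], "angular": [0, 0, 0]}, {"gripper": 0.35, "xyz": [0, -0.1, 8.1], "angular": [0, 0, 0]}, {"gripper": 0.35, "xyz": [0, -0.1, 3], "angular": [0, 0, 0]}, {"gripper": 0.35, "xyz": [0, -0.1, -4], "angular": [0, 0, 0]}, {"gripper": 0.35, "xyz": [0, -0.1, -4], "angular": [0, 0, 0]}]}}

```text
clock: 33.67
position: [502.6, 56.5, 143.1]
ee_rot: [-0.685, 0.729, -0.002, 0.005]
contact_force: [-0.3, -0.5, 0.2]
gripper_width: 57.5
```

{"method": "move_arm", "body": {"moves": [{"gripper": -1, "xyz": [-11.5, 13.7, 0], "angular": [0, 0, -1.571]}, {"gripper": -1, "xyz": [-11.5, 13.7, 0], "angular": [0, 0, -1.571]}, {"gripper": -1, "xyz": [-11.5, 13.7, 0], "angular": [0, 0, -1.571]}, {"gripper": -1, "xyz": [-11.5, 13.7, 0], "angular": [0, 0, -1.571]}, {"gripper": -1, "xyz": [-11.5, 13.7, 0], "angular": [0, 0, -1.571]}, {"gripper": -1, "xyz": [-11.5, 13.7, 0], "angular": [0, 0, -1.571]}, {"gripper": -1, "xyz": [-11.5, 13.7, 0], "angular": [0, 0, -1.571]}, {"gripper": -1, "xyz": [-11.5, 13.7, 0], "angular": [0, 0, -1.571]}, {"gripper": -1, "xyz": [-11.5, 13.7, 0], "angular": [0, 0, -1.571]}, {"gripper": -1, "xyz": [-11.5, 13.7, 0], "angular": [0, 0, -1.571]}]}}

```text
clock: 34.92
position: [369.9, 178.5, 137.7]
ee_rot: [0.999, -0.032, -0.0, 0.0]
contact_force: [-0.3, 0.3, -0.8]
gripper_width: -0.3
```

```bash
python3 - <<'E'
from frame import *
from plan import plan
im2,d=grab("side"); cv2.imwrite("pics/side7.png",im2)
im,d=grab("top"); W=cloud("top",d); parts(W,(335,240,450,330)); cv2.imwrite("pics/top7.png",im); print("drawer"); parts(W,(210,260,305,308),30)
frame(W)
a=cv2.resize(im[210:325,195:330],None,fx=3.5,fy=3.5,interpolation=cv2.INTER_CUBIC); b=cv2.resize(im2[200:380,180:440],None,fx=1.25,fy=1.25)
c=np.zeros((420,800,3),np.uint8); c[:402,:472]=a[:402,:472]; c[:225,474:799]=b; cv2.imwrite("pics/v7.png",c)
plan((370,178,45,-3.6))
E
```

```text
drawer
px [212.6 281.5] 127 mid [515.4 304.9  45.3] ext [132.4  28.7  28.9] zmax 59.8 topmean [514.  312.8  48.3]
   rect [514.1 312.4] [133.8  26.3] 7.6
px [259.4 283.7] 114 mid [514.6 171.8  44.8] ext [148.8  25.   29. ] zmax 59.3 topmean [511.9 166.2  45.1]
   rect [513.7 165.4] [ 17.5 150.8] 82.2
px [222.3 279.1] 73 mid [522.6 283.   44.9] ext [31.7 33.4 27.8] zmax 58.8 topmean [522.3 282.8  46.8]
   rect [522.5 282.9] [33.2 31.3] 86.3
px [239.2 285. ] 131 mid [505.7 228.4  44.8] ext [54.  58.4 29.6] zmax 59.7 topmean [505.3 228.7  48.9]
   rect [505.7 229. ] [65.9 32.9] 53.5
px [273.2 285.5] 40 mid [507.6 122.9  44. ] ext [40.8 10.6 26.4] zmax 57.2 topmean [506.9 122.7  47.2]
   rect [507.5 122.8] [ 7.9 40.7] 84.9
px [287.5 287.3] 41 mid [502.6  77.9  43.2] ext [39.6  9.1 24.4] zmax 55.5 topmean [502.4  77.7  47.6]
   rect [502.9  77.9] [ 7.9 39.6] 84.9
px [293.3 287.7] 41 mid [502.8  59.5  42.4] ext [40.6  8.3 24.7] zmax 54.8 topmean [502.   59.7  46.7]
   rect [502.9  59.9] [ 8.  40.5] 87.0
px [267. 307.] 9 mid [439.  138.5  52.3] ext [ 1.7 23.8 10.7] zmax 57.6 topmean [438.9 138.4  52.9]
   rect [438.9 138.5] [ 1.  23.8] 2.0
box [720.8 154.6] [342.4 263.8] 86.49 [[579.0, -8.0], [842.0, -24.0], [863.0, 317.0], [600.0, 334.0]] z 90.40300056621784
plate [442.9 172.4] [335.1  50.3] 89.3 [[416.0, 5.0], [466.0, 5.0], [470.0, 340.0], [420.0, 340.0]] [6.75680525e-02 4.21084760e+02]
knob 112 [668.6  65.4] 26.3 155 123.46805482101699
knob 137 [669.1  65.3] 13.6 55 142.49089586622293
t 35.025 TCP [370.1 178.6 137.9] th -3.67 j6 0.66 tilt [-0.04 -0.03] w 0.0 F [-0.   0.6  0.1]
(370, 178, 45, -3.6) xyz cm [0.   0.06 9.29] ang [ 0.001  0.001 -0.001]
```

View pics/v7.png

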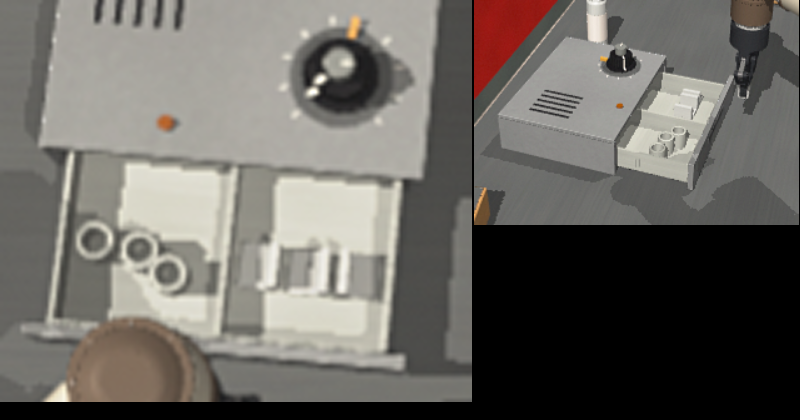

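All six parts are in their bays, none stacked: stubs at crop (95,240), (140,250) and (168,272), angles at (268,265), (320,268) and (343,272). The closed gripper is in front of the drawer. Lowering it and pushing gently.

{"method": "move_arm", "body": {"moves": [{"gripper": -1, "xyz": [0, 0, 5], "angular": [0, 0, 0]}, {"gripper": -1, "xyz": [0, 0, 9.3], "angular": [0, 0, 0]}, {"gripper": -1, "xyz": [2, 0, 9.3], "angular": [0, 0, 0]}, {"gripper": -1, "xyz": [3, 0, 9.3], "angular": [0, 0, 0]}, {"gripper": -1, "xyz": [4, 0, 9.3], "angular": [0, 0, 0]}, {"gripper": -1, "xyz": [5, 0, 9.3], "angular": [0, 0, 0]}, {"gripper": -1, "xyz": [6, 0, 9.3], "angular": [0, 0, 0]}, {"gripper": -1, "xyz": [7, 0, 9.3], "angular": [0, 0, 0]}, {"gripper": -1, "xyz": [8, 0, 9.3], "angular": [0, 0, 0]}, {"gripper": -1, "xyz": [9, 0, 9.3], "angular": [0, 0, 0]}]}}

```text
clock: 36.28
position: [460.9, 173.1, 45.4]
ee_rot: [1.0, -0.031, 0.0, -0.0]
contact_force: [-2.6, 0.1, 1.3]
gripper_width: -0.4
```

{"method": "move_arm", "body": {"moves": [{"gripper": -1, "xyz": [1, 0, 0], "angular": [0, 0, 0]}, {"gripper": -1, "xyz": [2, 0, 0], "angular": [0, 0, 0]}, {"gripper": -1, "xyz": [3, 0, 0], "angular": [0, 0, 0]}, {"gripper": -1, "xyz": [4, 0, 0], "angular": [0, 0, 0]}, {"gripper": -1, "xyz": [5, 0, 0], "angular": [0, 0, 0]}, {"gripper": -1, "xyz": [6, 0, 0], "angular": [0, 0, 0]}, {"gripper": -1, "xyz": [7, 0, 0], "angular": [0, 0, 0]}, {"gripper": -1, "xyz": [7.5, 0, 0], "angular": [0, 0, 0]}, {"gripper": -1, "xyz": [8, 0, 0], "angular": [0, 0, 0]}, {"gripper": -1, "xyz": [8, 0, 0], "angular": [0, 0, 0]}]}}

```text
clock: 37.52
position: [540.5, 168.1, 45.3]
ee_rot: [1.0, -0.031, 0.0, -0.0]
contact_force: [-0.1, 0.7, 0.2]
gripper_width: 0.2
```

```bash
python3 - <<'E'
from frame import *
from plan import plan
im,d=grab("top"); W=cloud("top",d)
z=W[...,2]; m=np.zeros((480,640),bool); m[255:310,195:320]=True; m&=(z>62)&(z<80); P=W[m]
for y0 in range(0,340,40):
    q=P[(P[:,1]>y0)&(P[:,1]<y0+40)]
    if len(q)>3: print(y0,np.percentile(q[:,0],[5,50,95]).round(1),len(q))
plan()
E
```

```text
0 [544.7 550.9 580.5] 58
40 [547.2 552.7 559.7] 57
80 [548.7 555.2 560.4] 39
120 [560.8 561.7 588.1] 5
320 [568.6 572.3 575.1] 8
t 37.575 TCP [540.2 168.1  45.3] th -3.6 j6 0.92 tilt [ 0.02 -0.  ] w -0.1 F [-0.3 -0.2 -0.7]
```

{"method": "move_arm", "body": {"moves": [{"gripper": -1, "xyz": [0.7, 0, 0], "angular": [0, 0, 0]}, {"gripper": -1, "xyz": [1.3, 0, 0], "angular": [0, 0, 0]}, {"gripper": -1, "xyz": [1.7, 0, 0], "angular": [0, 0, 0]}, {"gripper": -1, "xyz": [2.0, 0, 0], "angular": [0, 0, 0]}, {"gripper": -1, "xyz": [2.2, 0, 0], "angular": [0, 0, 0]}, {"gripper": -1, "xyz": [2.4, 0, 0], "angular": [0, 0, 0]}, {"gripper": -1, "xyz": [2.4, 0, 0], "angular": [0, 0, 0]}]}}

```text
clock: 38.45
position: [562.8, 166.6, 45.2]
ee_rot: [1.0, -0.031, -0.001, 0.0]
contact_force: [-5.3, 1.0, 3.7]
gripper_width: 0.1
```

{"method": "move_arm", "body": {"moves": [{"gripper": -1, "xyz": [0.2, 0, 0], "angular": [0, 0, 0]}, {"gripper": -1, "xyz": [0.4, 0, 0], "angular": [0, 0, 0]}, {"gripper": -1, "xyz": [0.4, 0, 0], "angular": [0, 0, 0]}]}}

```text
clock: 38.83
position: [566.7, 166.4, 45.2]
ee_rot: [1.0, -0.032, -0.001, 0.0]
contact_force: [-7.8, 2.3, 4.2]
gripper_width: -0.1
```

```bash
cat > fr.py <<'E'
from frame import *
from plan import plan
im,d=grab("top"); W=cloud("top",d)
z=W[...,2]; m=np.zeros((480,640),bool); m[245:310,195:320]=True; m&=(z>58)&(z<80); P=W[m]
for y0 in range(0,340,40):
    q=P[(P[:,1]>y0)&(P[:,1]<y0+40)]
    if len(q)>3: print(y0,np.percentile(q[:,0],[5,50,95]).round(1),len(q))
plan()
E
python3 fr.py
```

```text
0 [569.4 575.3 585. ] 63
40 [571.6 576.3 584. ] 60
80 [573.3 579.7 589.2] 43
t 38.875 TCP [566.7 166.4  45.2] th -3.62 j6 0.95 tilt [-0.16 -0.03] w -0.0 F [-6.1  1.4  4.1]
```

Force has reached about 6–8 N at the detent. Pushing a little further.

{"method": "move_arm", "body": {"moves": [{"gripper": -1, "xyz": [0.2, 0, 0], "angular": [0, 0, 0]}, {"gripper": -1, "xyz": [0.4, 0, 0], "angular": [0, 0, 0]}, {"gripper": -1, "xyz": [0.4, 0, 0], "angular": [0, 0, 0]}]}}

```text
clock: 39.25
position: [566.7, 166.2, 45.2]
ee_rot: [0.999, -0.032, -0.005, 0.001]
contact_force: [-19.4, 6.6, 12.4]
gripper_width: 0.0
```

```bash
python3 fr.py
```

```text
0 [569.  574.  584.3] 64
40 [572.  577.8 584.5] 61
80 [573.5 578.7 583.8] 39
t 39.3 TCP [566.7 166.2  45.2] th -3.64 j6 0.95 tilt [-0.59 -0.11] w 0.3 F [-18.9   6.6  11.6]
```

The drawer is at a hard stop: about 19 N with no motion. Backing off and rising.

{"method": "move_arm", "body": {"moves": [{"gripper": -1, "xyz": [-2, 0, 0], "angular": [0, 0, 0]}, {"gripper": -1, "xyz": [-4, 0, 0], "angular": [0, 0, 0]}, {"gripper": -1, "xyz": [-4, 0, -6], "angular": [0, 0, 0]}, {"gripper": -1, "xyz": [-4, 0, -15], "angular": [0, 0, 0]}, {"gripper": 0.6, "xyz": [-4, 0, -15], "angular": [0, 0, 0]}, {"gripper": 0.6, "xyz": [-4, 0, -15], "angular": [0, 0, 0]}]}}

```text
clock: 40.05
position: [534.5, 169.6, 198.8]
ee_rot: [0.999, -0.031, 0.004, -0.002]
contact_force: [0.3, -1.0, -0.4]
gripper_width: 35.9
```

```bash
python3 fr.py; python3 - <<'E'
from h import *
from plan import plan
im2,d=grab("side"); cv2.imwrite("pics/side8.png",im2)
im,d=grab("top"); cv2.imwrite("pics/top8.png",im)
a=cv2.resize(im[210:252,268:313],None,fx=9,fy=9,interpolation=cv2.INTER_CUBIC)
b=cv2.resize(im2[200:380,190:390],None,fx=1.9,fy=1.9,interpolation=cv2.INTER_CUBIC)
c=np.zeros((400,800,3),np.uint8); c[:378,:405]=a; c[:342,410:790]=b; cv2.imwrite("pics/v8.png",c)
# project expected knob geometry
cal=arm.get_calibration("top"); R=np.array(cal["R"]);t=np.array(cal["t"]);K=cal["camera_matrix"]
def proj(X):
    p=R@np.array(X,float)+t; x,y=p[0]/p[2],p[1]/p[2]; s=1+cal["k1"]*(x*x+y*y); return np.array([K[0][0]*x*s+K[0][2],K[1][1]*y*s+K[1][2]])
for a in (131.4,125,118,112): 
    q=np.radians(a); print(a,[((proj([668.7+r*np.cos(q),66+r*np.sin(q),h])-[268,210])*9).round(0).tolist() for r,h in((34,99),(25,99),(25,124),(13,124))])
plan((668.7,65.8,165,-3.6))
E
```

```text
0 [569.2 574.8 582.4] 63
40 [571.5 577.6 586.4] 65
80 [573.9 579.5 587. ] 58
120 [580.2 585.9 590.5] 23
t 40.1 TCP [533.2 169.1 196.5] th -3.62 j6 0.91 tilt [0.21 0.13] w 43.1 F [-1.1  0.4 -0.1]
131.4 [[144.0, 256.0], [164.0, 240.0], [161.0, 223.0], [188.0, 201.0]]
125 [[137.0, 247.0], [159.0, 233.0], [156.0, 217.0], [186.0, 197.0]]
118 [[131.0, 237.0], [155.0, 226.0], [151.0, 209.0], [183.0, 193.0]]
112 [[127.0, 228.0], [152.0, 219.0], [148.0, 202.0], [182.0, 190.0]]
t 40.2 TCP [531.9 168.4 194.3] th -3.62 j6 0.91 tilt [-0.06 -0.03] w 58.0 F [-0.3  0.4  0.1]
(668.7, 65.8, 165, -3.6) xyz cm [14.31  9.37  2.92] ang [ 0.001  0.001 -0.   ]
```

View pics/v8.png

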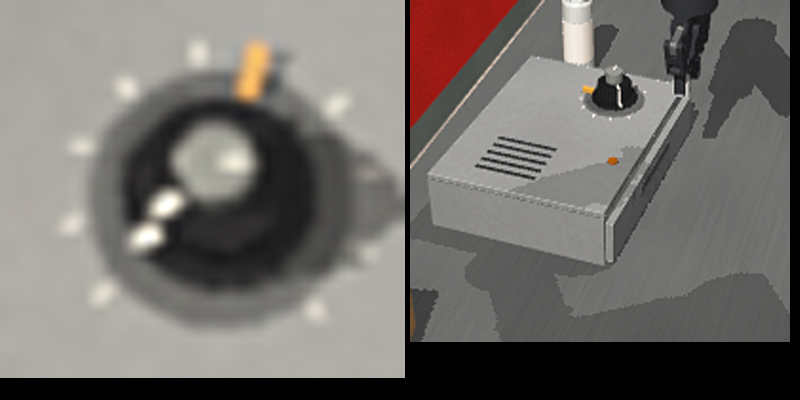

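The drawer front lies flush with the box, and its outer face is 12 mm in front of the box, so it is home. The ring line is at crop (147,238) and the clip at (253,70). Moving above the knob.

{"method": "move_arm", "body": {"moves": [{"gripper": 0.6, "xyz": [14.3, 9.4, 0], "angular": [0, 0, 0]}, {"gripper": 0.6, "xyz": [14.3, 9.4, 0], "angular": [0, 0, 0]}, {"gripper": 0.6, "xyz": [14.3, 9.4, 0], "angular": [0, 0, 0]}, {"gripper": 0.6, "xyz": [14.3, 9.4, 0], "angular": [0, 0, 0]}, {"gripper": 0.6, "xyz": [14.3, 9.4, 2], "angular": [0, 0, 0]}, {"gripper": 0.6, "xyz": [14.3, 9.4, 2], "angular": [0, 0, 0]}, {"gripper": 0.6, "xyz": [14.3, 9.4, 2], "angular": [0, 0, 0]}, {"gripper": 0.6, "xyz": [14.3, 9.4, 2], "angular": [0, 0, 0]}]}}

```text
clock: 41.2
position: [669.0, 66.4, 176.2]
ee_rot: [1.0, -0.031, 0.001, -0.0]
contact_force: [-0.2, -0.6, 0.7]
gripper_width: 68.2
```

```bash
python3 plan.py 668.8,65.8,140,-3.6 668.8,65.8,101,-3.6
```

```text
t 41.2 TCP [669.   66.4 176.2] th -3.56 j6 1.17 tilt [0.08 0.01] w 68.2 F [-0.2 -0.6  0.7]
(668.8, 65.8, 140.0, -3.6) xyz cm [-0.03  0.06  3.62] ang [-0.    -0.001  0.001]
(668.8, 65.8, 101.0, -3.6) xyz cm [-0.03  0.06  7.52] ang [-0.    -0.001  0.001]
```

{"method": "move_arm", "body": {"moves": [{"gripper": 0.6, "xyz": [0, 0.05, 3.5], "angular": [0, 0, 0]}, {"gripper": 0.6, "xyz": [0, 0.05, 5.5], "angular": [0, 0, 0]}, {"gripper": 0.6, "xyz": [0, 0.05, 7], "angular": [0, 0, 0]}, {"gripper": 0.6, "xyz": [0, 0.05, 7.5], "angular": [0, 0, 0]}, {"gripper": 0.6, "xyz": [0, 0.05, 7.5], "angular": [0, 0, 0]}, {"gripper": -1, "xyz": [0, 0.05, 7.5], "angular": [0, 0, 0]}, {"gripper": -1, "xyz": [0, 0.05, 7.5], "angular": [0, 0, 0]}, {"gripper": -1, "xyz": [0, 0.05, 7.5], "angular": [0, 0, 0]}, {"gripper": -1, "xyz": [0, 0.05, 7.5], "angular": [0, 0, 0]}]}}

```text
clock: 42.32
position: [670.9, 69.0, 103.2]
ee_rot: [1.0, -0.031, 0.004, -0.003]
contact_force: [-0.4, 9.6, 4.4]
gripper_width: 48.0
```

```bash
python3 - <<'E'
from h import *
from plan import plan
im2,d=grab("side"); cv2.imwrite("pics/side9.png",im2)
cv2.imwrite("pics/v9.png",cv2.resize(im2[200:290,240:350],None,fx=5,fy=5,interpolation=cv2.INTER_CUBIC))
plan((668.8,65.8,101,-3.6)); print(arm.read_state()["wrist_torque"])
E
```

```text
t 42.375 TCP [670.9  69.  103.2] th -3.53 j6 1.17 tilt [0.42 0.29] w 47.9 F [-1.5  9.3  4.1]
(668.8, 65.8, 101, -3.6) xyz cm [-0.2   0.34  0.21] ang [-0.005 -0.007  0.001]
[ 2.59789344  0.31277939 -0.12237333]
```

View pics/v9.png

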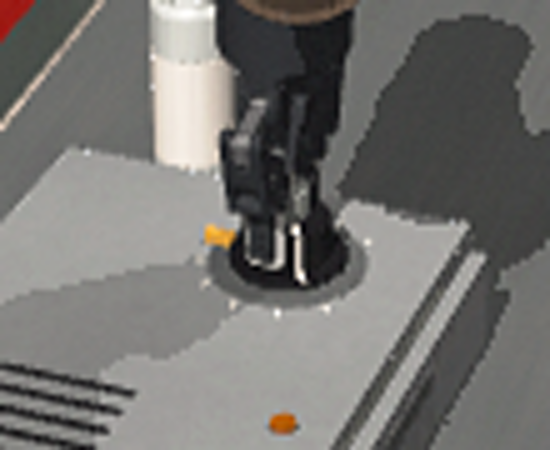

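Gripped on the ring at crop (265,250), but with a 9 N side force. The knob axis is about 3 mm further left than I estimated. Recentring, then starting the turn.

{"method": "move_arm", "body": {"moves": [{"gripper": -1, "xyz": [0.2, -0.3, 0], "angular": [0, 0, 0]}, {"gripper": -1, "xyz": [0.2, -0.3, 0], "angular": [0, 0, 0]}, {"gripper": -1, "xyz": [0.2, -0.3, 0], "angular": [0, 0, 0.05]}]}}

```text
clock: 42.75
position: [671.0, 69.1, 103.1]
ee_rot: [0.998, -0.056, 0.001, -0.001]
contact_force: [-5.0, 2.7, 7.7]
gripper_width: 48.0
```

```bash
python3 plan.py 671,69,101,-3.6
```

```text
t 42.75 TCP [671.   69.1 103.1] th -6.48 j6 1.12 tilt [0.08 0.05] w 48.0 F [-5.   2.7  7.7]
(671.0, 69.0, 101.0, -3.6) xyz cm [0.01 0.01 0.21] ang [-0.001 -0.001 -0.05 ]
```

{"method": "move_arm", "body": {"moves": [{"gripper": -1, "xyz": [-0.1, -0.05, -0.2], "angular": [0, 0, 0.1]}, {"gripper": -1, "xyz": [-0.1, -0.05, -0.2], "angular": [0, 0, 0.25]}, {"gripper": -1, "xyz": [-0.1, -0.05, -0.2], "angular": [0, 0, 0.4]}, {"gripper": -1, "xyz": [-0.1, -0.05, -0.2], "angular": [0, 0, 0.55]}, {"gripper": -1, "xyz": [-0.1, -0.05, -0.2], "angular": [0, 0, 0.7]}, {"gripper": -1, "xyz": [-0.1, -0.05, -0.2], "angular": [0, 0, 0.85]}, {"gripper": -1, "xyz": [-0.1, -0.05, -0.2], "angular": [0, 0, 1.0]}, {"gripper": -1, "xyz": [-0.1, -0.05, -0.2], "angular": [0, 0, 1.15]}, {"gripper": -1, "xyz": [-0.1, -0.05, -0.2], "angular": [0, 0, 1.15]}]}}

```text
clock: 43.88
position: [669.7, 67.8, 103.2]
ee_rot: [0.808, -0.59, 0.0, 0.001]
contact_force: [-2.2, -4.4, 2.8]
gripper_width: 47.9
```

```bash
python3 plan.py 671,69,103,-3.6; python3 -c "
from h import *
im,d=grab('top'); cv2.imwrite('pics/top10.png',im)
print(arm.read_state()['wrist_torque'])"
```

```text
t 43.875 TCP [669.7  67.8 103.2] th -72.29 j6 -0.03 tilt [-0.04 -0.07] w 47.9 F [-2.2 -4.4  2.8]
(671.0, 69.0, 103.0, -3.6) xyz cm [-0.08 -0.16  0.02] ang [ 1.000e-03 -0.000e+00 -1.199e+00]
[-1.30780653  0.60958552 -0.03627826]
```

{"method": "move_arm", "body": {"moves": [{"gripper": -1, "xyz": [0.08, 0.06, 0], "angular": [0, 0, 0.15]}, {"gripper": -1, "xyz": [0.08, 0.06, 0], "angular": [0, 0, 0.3]}, {"gripper": -1, "xyz": [0.08, 0.06, 0], "angular": [0, 0, 0.45]}, {"gripper": -1, "xyz": [0.08, 0.06, 0], "angular": [0, 0, 0.6]}, {"gripper": -1, "xyz": [0.08, 0.06, 0], "angular": [0, 0, 0.75]}, {"gripper": -1, "xyz": [0.08, 0.06, 0], "angular": [0, 0, 0.9]}, {"gripper": -1, "xyz": [0.08, 0.06, 0], "angular": [0, 0, 1.05]}, {"gripper": -1, "xyz": [0.08, 0.06, 0], "angular": [0, 0, 1.13]}, {"gripper": -1, "xyz": [0.08, 0.06, 0], "angular": [0, 0, 1.13]}]}}

```text
clock: 45.05
position: [667.9, 68.1, 103.2]
ee_rot: [-0.367, 0.93, 0.001, -0.002]
contact_force: [-6.3, -1.5, 4.8]
gripper_width: 48.3
```

```bash
python3 plan.py
```

```text
t 45.05 TCP [667.9  68.1 103.2] th -136.98 j6 -1.16 tilt [-0.21 -0.02] w 48.3 F [-6.3 -1.5  4.8]
```

{"method": "move_arm", "body": {"moves": [{"gripper": 0.6, "xyz": [0, 0, 0], "angular": [0, 0, 0]}, {"gripper": 0.6, "xyz": [0, 0, 0], "angular": [0, 0, 0]}, {"gripper": 0.6, "xyz": [0, 0, 0], "angular": [0, 0, 0]}, {"gripper": 0.6, "xyz": [0, 0, -4], "angular": [0, 0, 0]}, {"gripper": 0.6, "xyz": [0, 0, -9], "angular": [0, 0, 0]}, {"gripper": 0.6, "xyz": [-7, 7.5, -10], "angular": [0, 0, 0]}, {"gripper": 0.6, "xyz": [-13.6, 14.6, -10], "angular": [0, 0, 0]}, {"gripper": 0.6, "xyz": [-13.6, 14.6, -10], "angular": [0, 0, 0]}, {"gripper": 0.6, "xyz": [-13.6, 14.6, -10], "angular": [0, 0, 0]}, {"gripper": 0.6, "xyz": [-13.6, 14.6, -10], "angular": [0, 0, 0]}]}}

```text
clock: 46.3
position: [669.8, 268.2, 201.8]
ee_rot: [-0.366, 0.93, -0.0, -0.0]
contact_force: [0.1, -0.6, -0.4]
gripper_width: 68.3
```

```bash
cat > look.py <<'E'
import sys
from h import *
from plan import plan
n=sys.argv[1]
ims=[grab("top")[0].astype(float) for _ in range(4)]; im=np.mean(ims,0).astype(np.uint8); cv2.imwrite(f"pics/top{n}.png",im)
im2,d=grab("side"); cv2.imwrite(f"pics/side{n}.png",im2)
a=cv2.resize(im[210:252,268:313],None,fx=9,fy=9,interpolation=cv2.INTER_CUBIC)
b=cv2.resize(im2[230:270,275:320],None,fx=8.4,fy=8.4,interpolation=cv2.INTER_CUBIC)
c=np.zeros((400,800,3),np.uint8); c[:378,:405]=a; c[:336,410:788]=b; cv2.imwrite(f"pics/v{n}.png",c); plan()
E
python3 look.py 11
```

```text
t 46.55 TCP [670.3 265.7 202.6] th -137.21 j6 -1.42 tilt [ 0.01 -0.  ] w 68.3 F [-1.3 -0.3 -0.1]
```

View pics/v11.png

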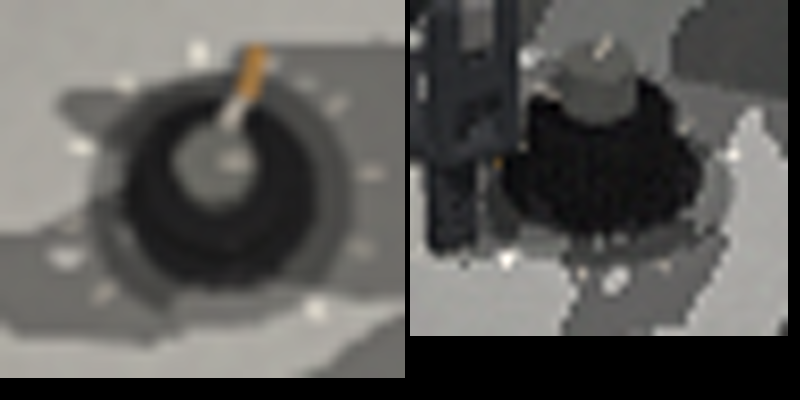

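```bash
python3 - <<'E'
from h import *
cal=arm.get_calibration("top"); R=np.array(cal["R"]);t=np.array(cal["t"]);K=cal["camera_matrix"]
def proj(X):
    p=R@np.array(X,float)+t; x,y=p[0]/p[2],p[1]/p[2]; s=1+cal["k1"]*(x*x+y*y); return np.array([K[0][0]*x*s+K[0][2],K[1][1]*y*s+K[1][2]])
im=cv2.imread("pics/top11.png"); h=cv2.cvtColor(im,cv2.COLOR_BGR2HSV).astype(int)
im8=cv2.imread("pics/top8.png")
sub=im[212:226,290:300]
print("gray"); print(sub.mean(2).astype(int)); print("R-B"); print(sub[...,2].astype(int)-sub[...,0])
# circles: inner knob grey top, ring dark
for c in((668.7,66),(669.5,68.5)):
    print(c,"axis h99,124,143",[proj([*c,z]).round(2) for z in(99,124,143)])
    for a in(-5,-10,-15,-20):
        q=np.radians(a); print(a,"r13,25@124",[proj([c[0]+r*np.cos(q),c[1]+r*np.sin(q),124]).round(1) for r in(13,25)],"34@99,clip36,54@98",[proj([c[0]+r*np.cos(q),c[1]+r*np.sin(q),98]).round(1) for r in(34,36,54)])
E
```

```text
gray
[[166 167 166 166 166 166 167 168 169 168]
 [166 165 166 167 168 168 168 168 169 170]
 [180 166 167 165 158 153 154 153 153 153]
 [208 172 167 154 123 109 114 114 113 110]
 [205 174 165 135  97 102 117 129 130 113]
 [173 155 145 119  93 105 118 135 134 110]
 [103  94  82  70  81 108 112 100  98 102]
 [ 69  70  67  65  89 114 105  77  75  85]
 [ 57  59  59  80 116 123  96  72  72  73]
 [ 34  29  51 117 148 115  68  63  70  72]
 [ 26  32  87 153 146  64  31  41  57  69]
 [ 48  60 111 148 116  40  23  29  35  53]
 [ 84  89 104 119  95  42  27  29  29  34]
 [102 101 100 101  92  64  33  29  31  29]]
R-B
[[  9   9  10  10   9   9   9   9  10  10]
 [  8  10  10   9   9   9   9   8   8   9]
 [ 12   8   9   8   7  14  23  14   5   6]
 [ 17   9   8   7   5  43  80  47   8   4]
 [ 17  10   8   4   7  64 101  56  15   6]
 [ 12   9   8   4  17  73  92  43  11   4]
 [  5   5   3   1  36  84  84  33   4   3]
 [  2   3   1   4  53  94  75  17   0   3]
 [  3   3   1   7  40  72  59   9   1   3]
 [  1  -1   3  13  21  24  14   0   1   3]
 [ -1   1  10  18  18   7   0  -2   0   2]
 [  2   3  12  
[... 832 characters left out ...]
8.5) axis h99,124,143 [array([291.75, 231.29]), array([291.42, 229.35]), array([291.16, 227.85])]
-5 r13,25@124 [array([291.9, 225.2]), array([292.4, 221.4])] 34@99,clip36,54@98 [array([293.1, 220.7]), array([293.2, 220.1]), array([293.9, 214.5])]
-10 r13,25@124 [array([292.3, 225.3]), array([293.1, 221.5])] 34@99,clip36,54@98 [array([294.1, 220.9]), array([294.2, 220.3]), array([295.4, 214.8])]
-15 r13,25@124 [array([292.7, 225.4]), array([293.8, 221.7])] 34@99,clip36,54@98 [array([295. , 221.1]), array([295.2, 220.5]), array([296.9, 215.1])]
-20 r13,25@124 [array([293. , 225.5]), array([294.5, 221.9])] 34@99,clip36,54@98 [array([295.9, 221.4]), array([296.1, 220.8]), array([298.3, 215.6])]
```

The white line now sits right at the clip: line at crop (232,110), clip at (253,70). To measure the residual, I'll fit the axis from the printed tick circle.

```bash
cat > res.py <<'E'
import sys
from h import *
from scipy.optimize import least_squares
cal=arm.get_calibration("top"); R=np.array(cal["R"]);t=np.array(cal["t"]);K=np.array(cal["camera_matrix"])
def back(px,z):
    q=(np.array(px,float)-K[:2,2])/K[0,0]; x=q.copy()
    for _ in range(8): x=q/(1+cal["k1"]*(x@x))
    d=R.T@np.array([x[0],x[1],1]); C=-R.T@t; return (C+d*(z-C[2])/d[2])[:2]
def cen(g,u,v,r=2):
    s=g[v-r:v+r+1,u-r:u+r+1]; w=np.clip(s-np.percentile(s,50),0,None); w[w<8]=0
    Y,X=np.mgrid[v-r:v+r+1,u-r:u+r+1]; return np.array([(w*X).sum(),(w*Y).sum()])/w.sum()
g8=cv2.imread("pics/top8.png").mean(2)
T=np.array([back(cen(g8,int(268+a/9),int(210+b/9)),90) for a,b in((197,50),(127,85),(80,147),(70,225),(102,292),(316,308),(337,103))])
f=least_squares(lambda p:np.hypot(T[:,0]-p[0],T[:,1]-p[1])-p[2],[669,67,48],loss="soft_l1"); c=f.x[:2]; print("axis",f.x.round(2),"resid",f.fun.round(2), "tick ang",np.degrees(np.arctan2(*(T-c).T[::-1])).round(1))
im=cv2.imread(sys.argv[1]).astype(float); g=im.mean(2); rb=im[...,2]-im[...,0]
w=np.zeros_like(rb); w[213:221,292:300]=np.clip(rb[213:221,292:300]-25,0,None)
Y,X=np.mgrid[0:480,0:640]; p=np.array([(w*X).sum(),(w*Y).sum()])/w.sum(); q=back(p,98)-c; print("clip",p.round(2),"r",np.hypot(*q).round(1),"ang",np.degrees(np.arctan2(q[1],q[0])).round(1))
for v in(221,222,223):
    s=g[v,290:299]-40; s[s<0]=0; u=(s*np.arange(290,299)).sum()/s.sum()
    for z in(124,99):
        q=back((u,v),z)-c; print(v,round(u,2),z,"r",np.hypot(*q).round(1),"ang",np.degrees(np.arctan2(q[1],q[0])).round(1))
E
python3 res.py pics/top11.png
```

```text
axis [670.93  68.15  52.09] resid [ 0.66 -0.62 -0.03 -0.15  0.41 -0.16 -0.05] tick ang [  10.4   41.6   70.6  101.7  131.4 -138.7  -48.7]
clip [295.59 217.51] r 44.1 ang -13.0
221 294.63 124 r 26.4 ang -18.7
221 294.63 99 r 32.3 ang -13.2
222 293.64 124 r 22.4 ang -14.4
222 293.64 99 r 28.5 ang -8.9
223 292.79 124 r 18.8 ang -9.5
223 292.79 99 r 25.0 ang -4.4
```

```bash
cat >> res.py <<'E'
E
python3 - <<'E'
import sys; sys.argv=["x","pics/top8.png"]
exec(open("res.py").read())
print(g8[229:240,280:292].astype(int))
for (u,v) in((284,236),(286,232)):
    p=cen(g8,u,v,1)
    for z in(99,112,124):
        q=back(p,z)-c; print(p.round(2),z,np.hypot(*q).round(1),np.degrees(np.arctan2(q[1],q[0])).round(1))
E
```

```text
axis [670.93  68.15  52.09] resid [ 0.66 -0.62 -0.03 -0.15  0.41 -0.16 -0.05] tick ang [  10.4   41.6   70.6  101.7  131.4 -138.7  -48.7]
clip [295.61 217.49] r 44.2 ang -13.0
221 295.73 124 r 27.7 ang -25.3
221 295.73 99 r 33.4 ang -18.9
222 297.43 124 r 27.9 ang -37.8
222 297.43 99 r 32.8 ang -29.5
223 291.81 124 r 18.5 ang -0.3
223 291.81 99 r 24.9 ang 2.6
[[107  79  45  45  47  37  37  89 144 164 162 160]
 [104  73  38  45  46  41  55  64 112 159 168 164]
 [104  74  37  42  52 103 173 169 114 132 153 151]
 [110  85  37  36  90 196 253 238 129  72  87  94]
 [108  83  40  36 116 219 231 143  58  39  48  56]
 [111  91  54  60 116 127  81  47  38  42  45  45]
 [110 102 108 171 226 187  61  31  42  45  46  46]
 [108 112 161 243 255 216  75  29  40  41  44  44]
 [108 112 150 174 141  81  36  30  31  29  35  38]
 [109 109 113 103  69  38  37  39  38  34  30  26]
 [113 109 110 112  98  68  47  43  44  42  39  35]]
[283.86 235.8 ] 99 29.1 124.2
[283.86 235.8 ] 112 30.2 129.8
[283.86 235.8 ] 124 31.5 134.5
[286.12 232.37] 99 18.3 106.9
[286.12 232.37] 112 18.7 116.7
[286.12 232.37] 124 19.6 125.1
```

```bash
python3 plan.py 669.8,68.6,203,-137.2 669.8,68.6,104,-137.2
```

```text
t 46.55 TCP [670.3 265.7 202.6] th -137.21 j6 -1.42 tilt [ 0.01 -0.  ] w 68.3 F [-1.3 -0.3 -0.1]
(669.8, 68.6, 203.0, -137.2) xyz cm [ 13.42 -14.43  -0.04] ang [-0.  0. -0.]
(669.8, 68.6, 104.0, -137.2) xyz cm [ 13.42 -14.43   9.86] ang [-0.  0. -0.]
```

{"method": "move_arm", "body": {"moves": [{"gripper": 0.6, "xyz": [13.4, -14.4, 0], "angular": [0, 0, 0]}, {"gripper": 0.6, "xyz": [13.4, -14.4, 0], "angular": [0, 0, 0]}, {"gripper": 0.6, "xyz": [13.4, -14.4, 0], "angular": [0, 0, 0]}, {"gripper": 0.6, "xyz": [13.4, -14.4, 0], "angular": [0, 0, 0]}, {"gripper": 0.6, "xyz": [13.4, -14.4, 0], "angular": [0, 0, 0]}, {"gripper": 0.6, "xyz": [13.4, -14.4, 2], "angular": [0, 0, 0]}, {"gripper": 0.6, "xyz": [13.4, -14.4, 2], "angular": [0, 0, 0]}, {"gripper": 0.6, "xyz": [13.4, -14.4, 2], "angular": [0, 0, 0]}]}}

```text
clock: 47.55
position: [670.2, 71.8, 182.8]
ee_rot: [-0.366, 0.93, -0.0, 0.0]
contact_force: [-0.3, -0.3, -0.0]
gripper_width: 68.2
```

```bash
python3 plan.py 669.8,68.6,104,-137.2
```

```text
t 47.55 TCP [670.2  71.8 182.8] th -137.0 j6 -1.17 tilt [ 0.04 -0.01] w 68.2 F [-0.3 -0.3 -0. ]
(669.8, 68.6, 104.0, -137.2) xyz cm [ 0.25 -0.2   7.88] ang [-0.001  0.     0.003]
```

{"method": "move_arm", "body": {"moves": [{"gripper": 0.6, "xyz": [0.25, -0.2, 3.5], "angular": [0, 0, 0]}, {"gripper": 0.6, "xyz": [0.25, -0.2, 6], "angular": [0, 0, 0]}, {"gripper": 0.6, "xyz": [0.25, -0.2, 7.9], "angular": [0, 0, 0]}, {"gripper": 0.6, "xyz": [0.25, -0.2, 7.9], "angular": [0, 0, 0]}, {"gripper": -1, "xyz": [0.25, -0.2, 7.9], "angular": [0, 0, 0]}, {"gripper": -1, "xyz": [0.25, -0.2, 7.9], "angular": [0, 0, 0]}, {"gripper": -1, "xyz": [0.25, -0.2, 7.9], "angular": [0, 0, 0]}, {"gripper": -1, "xyz": [0.25, -0.2, 7.9], "angular": [0, 0, 0]}]}}

```text
clock: 48.55
position: [669.1, 69.3, 105.8]
ee_rot: [-0.366, 0.931, 0.001, 0.001]
contact_force: [-4.6, 5.4, 4.5]
gripper_width: 48.2
```

```bash
python3 plan.py
```

```text
t 48.55 TCP [669.1  69.3 105.8] th -137.07 j6 -1.16 tilt [0.07 0.13] w 48.2 F [-4.6  5.4  4.5]
```

Turn 0.035 rad further, release, move aside and look.

{"method": "move_arm", "body": {"moves": [{"gripper": -1, "xyz": [0, 0.1, 0], "angular": [0, 0, 0.02]}, {"gripper": -1, "xyz": [0, 0.1, 0], "angular": [0, 0, 0.037]}, {"gripper": -1, "xyz": [0, 0.1, 0], "angular": [0, 0, 0.037]}, {"gripper": -1, "xyz": [0, 0.1, 0], "angular": [0, 0, 0.037]}]}}

```text
clock: 49.05
position: [669.1, 69.3, 105.7]
ee_rot: [-0.348, 0.937, 0.0, 0.001]
contact_force: [-3.8, 3.3, 7.1]
gripper_width: 47.9
```

{"method": "move_arm", "body": {"moves": [{"gripper": 0.6, "xyz": [0, 0, 0], "angular": [0, 0, 0]}, {"gripper": 0.6, "xyz": [0, 0, 0], "angular": [0, 0, 0]}, {"gripper": 0.6, "xyz": [0, 0, 0], "angular": [0, 0, 0]}, {"gripper": 0.6, "xyz": [0, 0, -4], "angular": [0, 0, 0]}, {"gripper": 0.6, "xyz": [0, 0, -9], "angular": [0, 0, 0]}, {"gripper": 0.6, "xyz": [-10, 11, -10], "angular": [0, 0, 0]}, {"gripper": 0.6, "xyz": [-20, 22, -10], "angular": [0, 0, 0]}, {"gripper": 0.6, "xyz": [-20, 22, -10], "angular": [0, 0, 0]}, {"gripper": 0.6, "xyz": [-20, 22, -10], "angular": [0, 0, 0]}, {"gripper": 0.6, "xyz": [-20, 22, -10], "angular": [0, 0, 0]}]}}

```text
clock: 50.3
position: [676.2, 368.0, 202.9]
ee_rot: [-0.349, 0.937, -0.0, 0.0]
contact_force: [-0.1, 0.2, -0.1]
gripper_width: 68.5
```

```bash
python3 look.py 12; python3 res.py pics/top12.png; python3 fr.py; python3 -c "
import cv2
print(cv2.imread('pics/top12.png')[219:225,290:300].mean(2).astype(int))"
```

```text
t 50.55 TCP [676.4 365.1 202.7] th -139.22 j6 -1.56 tilt [-0.04 -0.05] w 68.0 F [0.2 0.1 0.9]
axis [670.93  68.15  52.09] resid [ 0.66 -0.62 -0.03 -0.15  0.41 -0.16 -0.05] tick ang [  10.4   41.6   70.6  101.7  131.4 -138.7  -48.7]
clip [295.7  216.96] r 45.9 ang -12.8
221 294.98 124 r 26.7 ang -20.9
221 294.98 99 r 32.6 ang -15.0
222 293.94 124 r 22.7 ang -16.6
222 293.94 99 r 28.7 ang -10.7
223 293.05 124 r 19.0 ang -11.9
223 293.05 99 r 25.1 ang -6.2
0 [569.  574.1 584.4] 63
40 [571.4 578.1 585.2] 61
80 [573.2 578.7 586.4] 63
120 [575.4 581.3 588.8] 68
160 [577.7 584.  591.4] 64
200 [579.6 586.3 597.4] 63
240 [583.8 588.8 595.7] 58
280 [586.  591.6 598. ] 56
320 [588.  594.5 600.6] 16
t 50.6 TCP [676.6 364.4 203.2] th -139.27 j6 -1.56 tilt [-0.02 -0.04] w 68.5 F [0.6 0.2 0.7]
[[ 72  71  69  66  88 115 106  77  76  86]
 [ 67  62  60  71 100 123 108  74  71  73]
 [ 36  29  40 102 125 115  99  67  70  73]
 [ 29  26  57 149 155  74  51  42  55  69]
 [ 49  55  82 146 139  49  24  28  35  53]
 [ 84  91 103 119  98  43  26  29  29  34]]
```

View pics/v12.png

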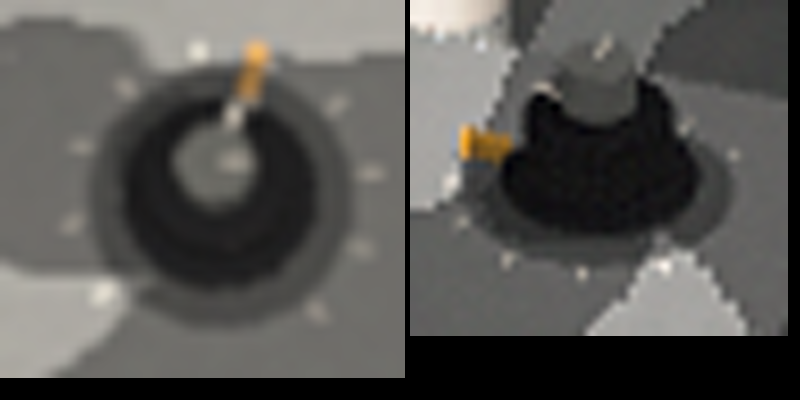

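The line at crop (233,112) points straight at the clip at (255,70). The inner knob's mark at (235,160) is unchanged, and the drawer front is still flush. Handing in.

```bash
python3 -c "
from bench import arm
print(arm.job_done(), arm.read_state()['clock'])"
```

```text
the job is handed in; nothing more can be done
the job is handed in; nothing more can be done
```

The job is done and handed in at about 51 s; no verdict was reported.

- **Parts:** All six parts were there. The three pipe stubs stand upright in the left bay and the three angle brackets in the right bay, none stacked. The last look inside was just before closing. Stub 3 was knocked about 25 mm after I placed it, but it stayed upright in its bay. The drawer crept inwards about 12 mm in all while I was placing parts, which did no harm.
- **Drawer:** I pushed it to a hard stop, where about 19 N gave no further motion. In the last images its front was still 12 mm in front of the box, which is fully home. I did not feel the snap as a separate event.
- **Ring:** I turned it about 136° clockwise in two grips.
    - **Line and clip:** In the last image the clip is at -12.8° and the white line at about -12° to -17°, depending on the pixel row.
    - **Cross-check:** Counting the turn from the arm's own motion puts the line nearer -11°. The two disagree by a few degrees, and the clip lies within that spread.
- **Inner knob and bystanders:** The inner knob's mark looks unchanged. I kept clear of the spray can, hammer and brush, but did not measure their positions at the end.

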